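Set washed pastry frames out to dry on a two-rail rack

ROBOT

A 7-joint arm with a two-finger parallel gripper is mounted at the origin on the work surface. World frame = base frame: x ahead of the robot, y to its left, z up, the work surface at z = 0. Lengths are in m, angles in rad, forces in N, time in s.
With the tool pointing down it reaches from about 0.35 to 0.775 m from the base axis. Payload 3.1 kg.
Tool frame: the origin (TCP) lies at the very end of the fingers, on their centre line; the grasp point (between the pads) lies 19 mm behind it; z points along the fingers, y is the line along which they close (so a half turn about z gives the same grasp; the last joint's range is limited). The gripper opens to 85 mm and grips with 20 to 120 N. Pads are 22 mm wide; open, the fingers measure 114 mm over their backs; the gripper's body (76 mm by 85 mm) begins 54 mm behind the grasp point. The pads swing forward as they close: fully open they stand 13 mm farther back than shut.
Start: joints at [-1.29, 0.311, 0.014, 1.512, -0.004, 1.319, -0.027], TCP at [0.174, 0.522, 0.231] pointing down, gripper open.
Joint ranges: [-2.7, 2.7], [-0.3, 1.91], [-1.27, 1.3], [0.12, 2.57], [-1.44, 4.58], [0.2, 2.03], [-3.05, 3.05]. Speed limits (rad/s): [2.79, 2.79, 3.14, 3.14, 3.14, 3.14, 3.14].

INTERFACE

Orientations are given as a unit quaternion [w, x, y, z].
In Python, from cell import env gives the robot as it stands. The module is installed in compiled form; this text tells all that it offers.
- The arm moves only by the tool send_rows, never from a script. Its argument "plan" is text: rows parted by semicolons, each of 7 numbers parted by spaces: the turn, a rotation vector about the world's x, y, z scaled (see below), then the shift along the world's x, y, z scaled (see below), then the opening, from 0 (shut) to 1 (fully open). A call has exactly 10 rows; each row is the pose to reach, as a shift and turn from the pose commanded when the call began; what a row does not reach only later rows make up. The controller multiplies each number of a shift by 30 cm and each number of a turn by 2 rad. A row lasts 1/12 s, in which the tool goes at most 41.7 mm and 7.16 degrees, less where a joint would pass 70% of its speed; a pose out of reach is approached as far as the arm can. A call with a number of a shift or a turn outside -1 to 1 is refused whole. A call with a gripper value outside its range is refused whole. The fingers move at their own pace and stop on an object; "force" is the grip in N (left out, the last holds). Time passes only in rows, so rows that repeat a pose let the fingers close, or fill a call up. It gives the time, the measured TCP pose, the force, the opening and the grip force at its end, in the units of the state.
- env.get_state(): the state, without advancing time (a new reading comes with each control period).
- env.snapshot(name): name is "side" or "top" or "wrist"; returns a dict with "image" (480x640x3 uint8, red, green, blue), "fx", "fy", "cx", "cy" (pixels), "world_from_camera" (4x4, takes a point from camera to world coordinates); the wrist camera has in their place "tool_from_camera" (4x4, takes a point from camera to tool coordinates, whose origin is the TCP and whose axes are the flange's). Camera axes: x right, y down, z forward; pixel columns grow to the right and rows downward; lengths in m; the calibration is good to about 2 mm. The wrist camera is an equidistant fisheye: a pixel r from the principal point sees the ray r / f radians off the axis. A picture is of the moment at which its call begins: read the wrist's pose just before it. There is no depth.
- env.close_job(): hands the job in; it is judged then, once.
The state is a dict: "time": time; "joints": joint angles; "joint_vel": joint speeds; "joint_efforts": joint torques, N m; "tcp_pos": TCP position; "ee_rot": TCP orientation; "force": force on the tool from outside, world axes, zero at the start; "torque": the same for the moment, N m; "width": opening from 0.0 (shut) to 1.0 (fully open); "finger_force": force on a finger pad.
Only numpy, scipy, OpenCV 4.12 (cv2) and the standard library are available. Lean on these libraries where they do the work, as an engineer would, in place of code of your own. Each camera call takes 0.05 s, during which the arm holds its last target. There are 200 camera calls.

TASK

First clear the two wooden bars off the rack's rails and lay them side by side, flat on the floor of the white tray. Then set every boat-shaped frame on the high rail, crossways to it, and every square frame on the low rail, each lying flat, centred across the rail's width, with a finger's width of air between neighbours. Last of all switch the fan on by pushing its lever fully over to the other side, and leave the jar, bowl and spoon where they are.

Things in the scene. Friction and masses are not known exactly. Their poses are not given: they have to be found in the camera images.
- high_rail (a point): Middle of the top face of the high rail (130 mm above the table) of the dark wooden rack, fixed on the table. The rack has two level parallel rails, each a slat 34 mm wide (x) and 280 mm long (y); the high one is farther from the robot. Site axes: x across the rail, away from the low rail; y along the rail; z up.
- low_rail (a point): Middle of the upper face of the rack's low rail, 70 mm above the table, on the robot's side; its centreline is 130 mm from the high rail's. Same size and axes as high_rail. Between and below the rails lies a drip plate 26 mm above the table.
- bar1: Wooden rolling-guide bar, brown, 200 x 36 x 20 mm (own x, y, z), 110 g, origin at its centre. It starts lying flat, lengthways along the high rail. The two bars are alike.
- bar2: Wooden rolling-guide bar, brown, 200 x 36 x 20 mm (own x, y, z), 110 g, origin at its centre. It starts lying flat, lengthways along the low rail. The two bars are alike.
- tray_in (a point): Centre of the inner floor of the white plastic tool tray, fixed, open above. Inside 252 mm (its x) by 165 mm (its y); floor 4 mm above the table, walls 4 mm thick, rim 24 mm above the table.
- boat1: Bottomless dark steel baking frame, boat-shaped from above: two straight parallel sides and a point at either end. 118 mm long (own x, point to point), 46 mm wide (own y; the straight sides are 70 mm long), 30 mm high (own z), walls 4 mm, 90 g. Origin at the middle, half-way up. Same either way up. May be absent (there are 1 to 3 boats).
- boat2: Bottomless dark steel baking frame, boat-shaped from above: two straight parallel sides and a point at either end. 118 mm long (own x, point to point), 46 mm wide (own y; the straight sides are 70 mm long), 30 mm high (own z), walls 4 mm, 90 g. Origin at the middle, half-way up. Same either way up. May be absent (there are 1 to 3 boats).
- boat3: Bottomless dark steel baking frame, boat-shaped from above: two straight parallel sides and a point at either end. 118 mm long (own x, point to point), 46 mm wide (own y; the straight sides are 70 mm long), 30 mm high (own z), walls 4 mm, 90 g. Origin at the middle, half-way up. Same either way up. May be absent (there are 1 to 3 boats).
- square1: Bottomless square baking frame of dark steel, 50 x 50 mm (own x, y), 30 mm high (own z), walls 4 mm, 80 g. Origin at the middle, half-way up. Same either way up. May be absent (there are 1 to 3 squares).
- square2: Bottomless square baking frame of dark steel, 50 x 50 mm (own x, y), 30 mm high (own z), walls 4 mm, 80 g. Origin at the middle, half-way up. Same either way up. May be absent (there are 1 to 3 squares).
- square3: Bottomless square baking frame of dark steel, 50 x 50 mm (own x, y), 30 mm high (own z), walls 4 mm, 80 g. Origin at the middle, half-way up. Same either way up. May be absent (there are 1 to 3 squares).
- fan_switch_base: Grey block of the fan's lever switch, fixed on the table left of the rack, 70 x 50 x 25 mm (x, y, z), origin at the middle of its underside. The lever's hinge runs along its y, 22 mm above the table; the lever is 70 mm long and swings in the x-z plane from the block's -x side (off, towards the robot) to its +x side (on).
- fan_switch (a joint): Angle of the lever: 0 is off (leaning 0.5 rad to -x), 1.0 is fully on (leaning 0.5 rad to +x). Light friction, about 1 N at the tip; it stays where it is left.
- fan_switch_tip (a point): Centre of the black ball (diameter 26 mm) at the tip of the lever, about 83 mm above the table at either end of its swing, 92 mm upright.
- jar: Lidded jar, diameter 72 mm, 100 mm high; origin under its middle. Leave alone.
- bowl: Steel bowl, diameter 110 mm, 55 mm high; origin under its middle. Leave alone.
- spoon: Wooden-handled spoon lying on the table; origin near its middle. Leave alone.

How it is judged:
By the outcome, as a careful person would: the job done as asked, in the order asked, and still so for the second after the job is handed in, with the robot touching nothing.
Of boat1, boat2, boat3, square1, square2, square3 only 4 to 6 are there at a start; the rules pass over those that are not, and their reading is None.
At some moment in a run one of bar1, bar2 may be knocked a few centimetres aside while the robot is not near it.
Once in a run the grip may slacken for a moment while it holds something.
It also fails if it takes over 208 s, if anything falls off the work surface, if the arm or the gripper's body presses on something with over 40 N, if the wrist force passes 120 N, or if a joint passes its speed limit or range.

## Working session

There is one attempt and no reset: what is moved stays moved. The work goes in short steps, Python scripts to look and compute and a tool call to move; the robot and the scene stay as the last step left them, time stands still between calls to the robot, and variables do not carry over. Pictures are saved under pics/ and viewed, at most 14 in all, crops included, and the job is handed in when it is done.

Besides the shell and the picture viewer there is one more tool, called after "Emit:" by a JSON object that holds its "method" and its "body", one argument or row to a line. send_rows: Moves the arm, as the interface text tells. Its arguments: {"type":"object","properties":{"plan":{"type":"string"},"force":{"type":"number"}},"required":["plan"]}

```bash
mkdir -p pics
cat > h.py <<'E'
import numpy as np,cv2
from cell import env
from scipy.spatial.transform import Rotation as R
def snap(n,f):
    s=env.snapshot(n); cv2.imwrite('pics/'+f,s['image'][:,:,::-1]); return s
def pix(s,p):
    T=np.linalg.inv(s['world_from_camera']); c=T[:3,:3]@np.array(p)+T[:3,3]
    return np.array([s['fx']*c[0]/c[2]+s['cx'],s['fy']*c[1]/c[2]+s['cy']])
def ray(s,u,v,z):
    T=s['world_from_camera']; d=T[:3,:3]@np.array([(u-s['cx'])/s['fx'],(v-s['cy'])/s['fy'],1]); o=T[:3,3]
    return o+d*(z-o[2])/d[2]
E
python3 - <<'E'
from h import *
import pickle
for n in('top','side'):
    s=snap(n,n+'0.png'); pickle.dump(s,open(n+'.pkl','wb')); print(n,s['fx'],s['cx'],s['cy'],np.round(s['world_from_camera'],3).tolist())
print(env.get_state())
E
```

```text
top 448.3139523264665 319.5816521071847 242.0499249038889 [[0.006, -0.993, 0.114, 0.413], [-1.0, -0.007, -0.006, 0.004], [0.007, -0.114, -0.993, 1.268], [0.0, 0.0, 0.0, 1.0]]
side 569.9886818446936 315.8224661803285 246.020490552626 [[0.764, -0.454, 0.459, -0.043], [-0.645, -0.525, 0.555, -0.698], [-0.011, -0.72, -0.694, 1.011], [0.0, 0.0, 0.0, 1.0]]
{'time': 0.1, 'joints': array([-1.28969767,  0.31163664,  0.01399619,  1.51287756, -0.00438312,
        1.31918949, -0.02716796]), 'joint_vel': array([-0.00016162, -0.00229551, -0.00112394, -0.0004209 , -0.00143565,
        0.00018864, -0.0001031 ]), 'joint_efforts': array([ 8.63509231e-04, -3.80855262e+01,  1.46773746e-01, -2.31240749e+01,
        1.23755282e-02,  8.12862301e-03,  1.02850225e-05]), 'tcp_pos': array([0.17426289, 0.52098826, 0.23034241]), 'ee_rot': array([-1.15092500e-04,  1.60645226e-01,  9.87011666e-01, -1.03392652e-03]), 'force': array([-0.29726421, -0.41231061,  0.19705097]), 'torque': array([ 0.03890909, -0.00222313,  0.00562392]), 'finger_force': 0.0, 'width': 1.0033108024630546}
```

View pics/top0.png

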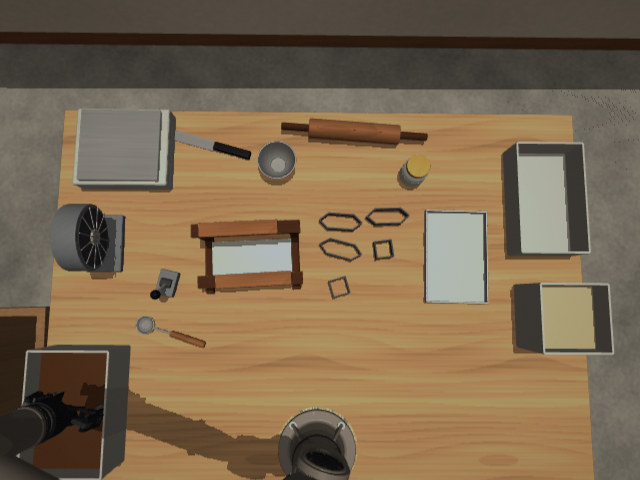

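View pics/side0.png

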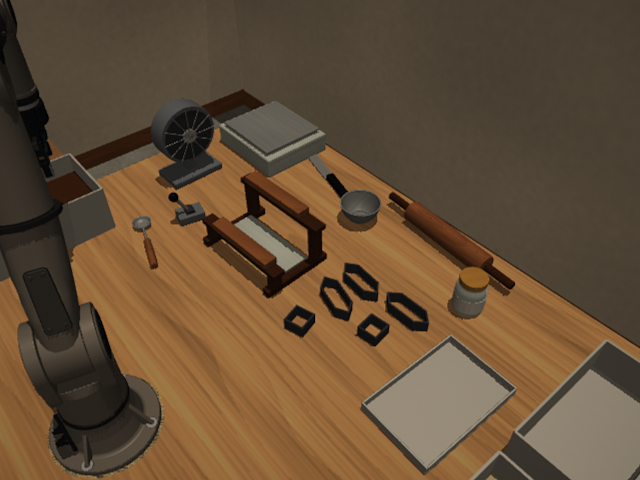

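The top view shows 3 boats, at (340,222), (387,217) and (340,250), and 2 squares, at (383,250) and (339,287). The rack is around (250,255), the switch at (166,285) and the tray at (456,257). I'll segment the parts and view an enlarged crop.

Run:
```python
from h import *
import pickle
s=pickle.load(open('top.pkl','rb')); im=s['image']
c=im[195:315,140:340][:, :, ::-1]; cv2.imwrite('pics/crop1.png',cv2.resize(c,None,fx=4,fy=4,interpolation=cv2.INTER_CUBIC))
g=im.max(2); m=(g<105).astype(np.uint8); m[:200]=0;m[308:]=0;m[:,:312]=0;m[:,415:]=0
n,l,st,_=cv2.connectedComponentsWithStats(m,connectivity=8)
for i in range(1,n):
    if st[i,4]<30: continue
    p=np.argwhere(l==i)[:,::-1]
    # project pixels at mid height and fit rectangle in world
    w=np.array([ray(s,u,v,0.028)[:2] for u,v in p]).astype(np.float32)
    r=cv2.minAreaRect(w*1000); print(p.mean(0).round(1),st[i],'c',np.round(r[0],1),'size',np.round(r[1],1),'ang',round(r[2],1))
# tray inner: bright
m=((im.min(2)>150)).astype(np.uint8); m[:200]=0;m[310:]=0;m[:,:415]=0;m[:,495:]=0
p=np.argwhere(m)[:,::-1]; w=np.array([ray(s,u,v,0.012)[:2] for u,v in p]).astype(np.float32)
print('tray',cv2.minAreaRect(w*1000))
```

```text
[386.4 216.2] [365 208  44  19 306] c [ 627.9 -190.7] size [ 51.2 121. ] ang 0.4
[340.3 221.7] [319 213  43  19 273] c [612.7 -60. ] size [117.9  50.5] ang 86.3
[339.6 249. ] [319 238  43  24 256] c [535.  -59.7] size [119.9  50.1] ang 75.4
[382.9 249.2] [372 240  22  21 178] c [ 536.1 -179. ] size [51.7 54.4] ang 8.5
[338.9 287.1] [328 277  22  22 128] c [430.9 -56.4] size [49.3 51.7] ang 16.9
tray ((521.0144653320312, -389.3133850097656), (172.06854248046875, 255.833984375), 88.80218505859375)
```

View pics/crop1.png

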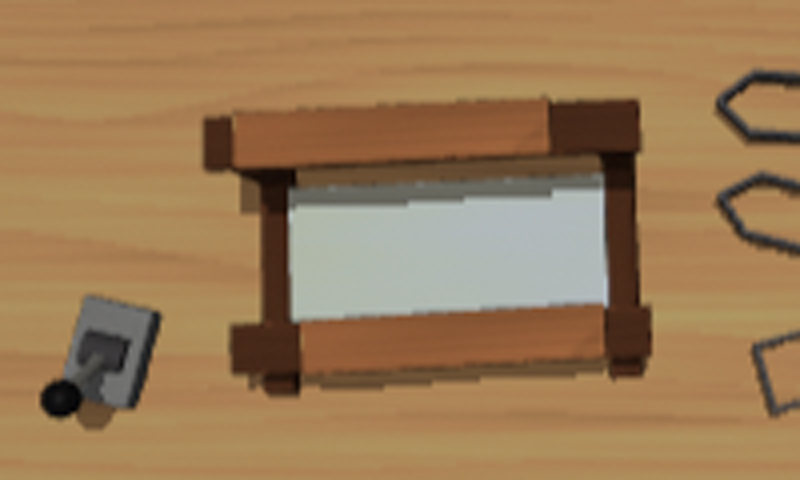

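The crop gives these corners. High rail ends are near crop (204,144) and (639,126); low rail ends are near (231,349) and (650,330). The bars are on top, from (232,140) to (549,126) and from (299,347) to (604,331). The switch ball is at (61,398).

Run:
```python
from h import *
import pickle
s=pickle.load(open('top.pkl','rb'))
def P(u,v,z): return ray(s,u/4+140-.4,v/4+195-.4,z)[:2]*1000
for n,a,b,z in [('high',(204.5,144),(639,126),.13),('low',(231,349),(650.5,330.5),.07),('bar1',(232.5,140),(549.5,126),.15),('bar2',(299.5,347.5),(604.5,331.5),.09)]:
    A,B=P(*a,z),P(*b,z); d=A-B; print(n,'mid',((A+B)/2).round(1),'len',np.linalg.norm(d).round(1),'yaw from +y deg',np.degrees(np.arctan2(-d[0],d[1])).round(2))
for q in [(85,296),(160,315),(135,408),(62,386)]: print('blk',P(*q,.025).round(1))
print('ball',P(61,398,.083).round(1))
# tray rim corners outer from top pic
for q in [(424.5,211),(487,211),(488,303),(425,303)]: print('tray',(ray(s,*q,.024)[:2]*1000).round(1))
st=env.get_state(); r=R.from_quat(st['ee_rot'],scalar_first=True); print(r.as_matrix().round(3),st['tcp_pos'])
```

```text
high mid [578.  188.3] len 278.0 yaw from +y deg 2.82
low mid [449.2 181.9] len 278.9 yaw from +y deg 2.89
bar1 mid [576.2 204.5] len 199.2 yaw from +y deg 2.98
bar2 mid [448.8 171.7] len 199.5 yaw from +y deg 3.37
blk [479.1 435.2]
blk [466.3 382.9]
blk [402.4 397.4]
blk [417.1 448.1]
ball [409.1 427.7]
tray [ 646.4 -298.7]
tray [ 647.8 -475.5]
tray [ 390.3 -468.9]
tray [ 389.2 -294.8]
[[-0.948  0.317 -0.001]
 [ 0.317  0.948 -0.002]
 [-0.    -0.002 -1.   ]] [0.17426289 0.52098826 0.23034241]
```

Emit:
{"method": "send_rows", "body": {
  "plan": "0 0 -0.3 0.5 -0.4 0 1;0 0 -0.598 1 -0.85 0 1;0 0 -0.598 1 -0.85 0 1;0 0 -0.598 1 -0.85 0 1;0 0 -0.598 1 -0.85 0 1;0 0 -0.598 1 -0.85 0 1;0 0 -0.598 1 -0.85 0 1;0 0 -0.598 1 -0.85 0 1;0 0 -0.598 1 -0.85 0 1;0 0 -0.598 1 -0.85 0 1",
  "force": 60
}}

```text
time: 0.93
tcp_pos: [0.4789, 0.2599, 0.2312]
ee_rot: [0.003, 0.694, 0.72, -0.001]
force: [1.1, -0.8, 0.3]
width: 1.005
finger_force: 0.0
```

Emit:
{"method": "send_rows", "body": {
  "plan": "0 0 0 0.34 -0.207 0 1;0 0 0 0.34 -0.207 0 1;0 0 0 0.34 -0.207 0 1;0 0 0 0.34 -0.207 0 1;0 0 0 0.34 -0.207 0 1;0 0 0 0.34 -0.207 0 1;0 0 0 0.34 -0.207 0 1;0 0 0 0.34 -0.207 0 1;0 0 0 0.34 -0.207 0 1;0 0 0 0.34 -0.207 0 1"
}}

```text
time: 1.77
tcp_pos: [0.5758, 0.2055, 0.2316]
ee_rot: [-0.0, 0.688, 0.726, 0.0]
force: [0.4, -0.4, 0.8]
width: 1.001
finger_force: 0.0
```

Emit:
{"method": "send_rows", "body": {
  "plan": "0 0 0 0 0 -0.1 1;0 0 0 0 0 -0.2 1;0 0 0 0 0 -0.28 1;0 0 0 0 0 -0.333 1;0 0 0 0 0 -0.333 1;0 0 0 0 0 -0.333 0.2;0 0 0 0 0 -0.333 0.2;0 0 0 0 0 -0.333 0.2;0 0 0 0 0 -0.333 0.2;0 0 0 0 0 -0.333 0.2"
}}

```text
time: 2.6
tcp_pos: [0.578, 0.2049, 0.1337]
ee_rot: [0.001, 0.688, 0.725, 0.002]
force: [0.4, 0.2, 0.4]
width: 0.406
finger_force: 61.9
```

Emit:
{"method": "send_rows", "body": {
  "plan": "0 0 0 0 0 0 0.2;0 0 0 0 0 0 0.2;0 0 0 0 0 0 0.2;0 0 0 0 0 0.05 0.2;0 0 0 0 0 0.1 0.2;0 0 0 0 0 0.2 0.2;0 0 0 0 0 0.3 0.2;0 0 0 0 0 0.333 0.2;0 0 0 0 0 0.333 0.2;0 0 0 0 0 0.333 0.2"
}}

```text
time: 3.43
tcp_pos: [0.5762, 0.2044, 0.2307]
ee_rot: [-0.0, 0.689, 0.725, -0.0]
force: [-0.2, 0.3, -3.3]
width: 0.405
finger_force: 62.1
```

Emit:
{"method": "send_rows", "body": {
  "plan": "0 0 -0.05 -0.01 -0.1 0 0.2;0 0 -0.1 -0.03 -0.23 0 0.2;0 0 -0.16 -0.04 -0.36 0 0.2;0 0 -0.22 -0.06 -0.5 0 0.2;0 0 -0.28 -0.07 -0.63 0 0.2;0 0 -0.33 -0.08 -0.76 0 0.2;0 0 -0.38 -0.09 -0.88 0 0.2;0 0 -0.41 -0.1 -1 0 0.2;0 0 -0.41 -0.1 -1 0 0.2;0 0 -0.41 -0.1 -1 0 0.2"
}}

```text
time: 4.27
tcp_pos: [0.5441, -0.099, 0.2291]
ee_rot: [-0.0, 0.922, 0.387, -0.002]
force: [-0.5, 1.4, -1.3]
width: 0.401
finger_force: 62.0
```

Emit:
{"method": "send_rows", "body": {
  "plan": "0 0 -0.05 -0.01 -0.1 0 0.2;0 0 -0.1 -0.03 -0.23 0 0.2;0 0 -0.16 -0.04 -0.36 0 0.2;0 0 -0.22 -0.06 -0.5 0 0.2;0 0 -0.28 -0.07 -0.63 0 0.2;0 0 -0.33 -0.08 -0.76 0 0.2;0 0 -0.38 -0.09 -0.88 0 0.2;0 0 -0.411 -0.093 -1 0 0.2;0 0 -0.411 -0.093 -1 0 0.2;0 0 -0.411 -0.093 -1 0 0.2"
}}

```text
time: 5.1
tcp_pos: [0.5169, -0.3966, 0.2284]
ee_rot: [-0.001, 1.0, -0.011, -0.002]
force: [0.7, 0.2, -0.9]
width: 0.406
finger_force: 62.0
```

Emit:
{"method": "send_rows", "body": {
  "plan": "0 0 0 0 -0.083 0 0.2;0 0 0 0 -0.083 -0.1 0.2;0 0 0 0 -0.083 -0.2 0.2;0 0 0 0 -0.083 -0.3 0.2;0 0 0 0 -0.083 -0.4 0.2;0 0 0 0 -0.083 -0.5 0.2;0 0 0 0 -0.083 -0.55 0.2;0 0 0 0 -0.083 -0.6 0.2;0 0 0 0 -0.083 -0.6 0.2;0 0 0 0 -0.083 -0.6 0.2"
}}

```text
time: 5.93
tcp_pos: [0.5195, -0.4166, 0.0495]
ee_rot: [-0.002, 1.0, -0.008, -0.001]
force: [-0.3, 0.6, -0.6]
width: 0.407
finger_force: 62.0
```

Run:
```python
from h import *
s=snap('top','t1.png'); im=s['image']
cv2.imwrite('pics/t1c.png',cv2.resize(im[195:315,400:500][:,:,::-1],None,fx=4,fy=4,interpolation=cv2.INTER_CUBIC))
```

```text
(no output)
```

View pics/t1.png

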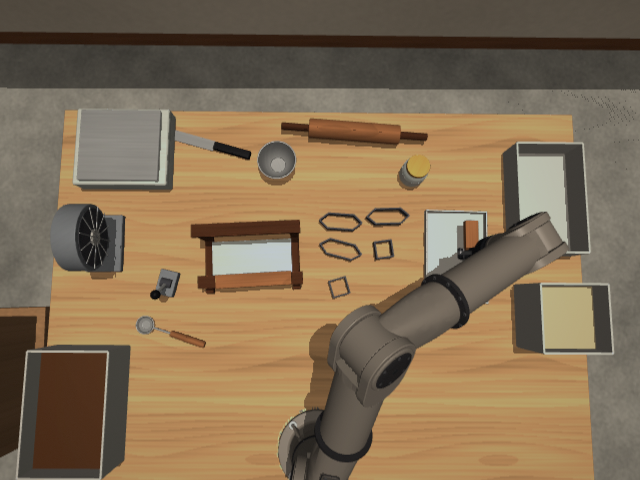

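The bar is in the gripper at pixel (470,230), above the right half of the tray. I'll lower it and release.

Emit:
{"method": "send_rows", "body": {
  "plan": "0 0 0 0 0 -0.05 0.2;0 0 0 0 0 -0.09 0.2;0 0 0 0 0 -0.12 0.2;0 0 0 0 0 -0.14 0.2;0 0 0 0 0 -0.15 0.2;0 0 0 0 0 -0.15 0.2;0 0 0 0 0 -0.15 0.2;0 0 0 0 0 -0.15 0.2;0 0 0 0 0 -0.15 0.2;0 0 0 0 0 -0.15 0.2"
}}

```text
time: 6.82
tcp_pos: [0.5188, -0.4199, 0.0076]
ee_rot: [-0.001, 1.0, -0.009, 0.0]
force: [-2.3, 2.1, 5.6]
width: 0.404
finger_force: 62.8
```

Emit:
{"method": "send_rows", "body": {
  "plan": "0 0 0 0 0 0 0.58;0 0 0 0 0 0 0.58;0 0 0 0 0 0 0.58;0 0 0 0 0 0 0.58;0 0 0 0 0 0.05 0.58;0 0 0 0 0 0.15 0.58;0 0 0 0 0 0.3 0.58;0 0 0 0 0 0.45 0.58;0 0 0 0 0 0.6 0.58;0 0 0 0 0 0.75 0.58"
}}

```text
time: 7.65
tcp_pos: [0.5181, -0.4205, 0.2214]
ee_rot: [0.001, 1.0, -0.01, 0.0]
force: [0.2, 0.4, -0.9]
width: 0.579
finger_force: 0.0
```

Emit:
{"method": "send_rows", "body": {
  "plan": "0 0 0.412 -0.115 1 0 1;0 0 0.412 -0.115 1 0 1;0 0 0.412 -0.115 1 0 1;0 0 0.412 -0.115 1 0 1;0 0 0.412 -0.115 1 0 1;0 0 0.412 -0.115 1 0 1;0 0 0.412 -0.115 1 0 1;0 0 0.412 -0.115 1 0 1;0 0 0.412 -0.115 1 0 1;0 0 0.412 -0.115 1 0 1"
}}

```text
time: 8.48
tcp_pos: [0.4842, -0.1206, 0.219]
ee_rot: [0.001, 0.92, 0.392, 0.001]
force: [0.0, -0.3, 0.3]
width: 0.998
finger_force: 0.0
```

```bash
cat >> h.py <<'E'
def bars(s,u0,u1,v0,v1,z):
    im=s['image'].astype(int); m=((im[:,:,0]>115)&(im[:,:,0]-im[:,:,2]>60)&(im[:,:,1]<120)).astype(np.uint8)
    k=np.zeros_like(m);k[v0:v1,u0:u1]=m[v0:v1,u0:u1]
    n,l,st,_=cv2.connectedComponentsWithStats(k)
    for i in range(1,n):
        if st[i,4]<150: continue
        w=np.array([ray(s,u,v,z)[:2] for v,u in np.argwhere(l==i)],np.float32)*1000
        r=cv2.minAreaRect(w); print('bar',st[i].tolist(),np.round(r[0],1),np.round(r[1],1),round(r[2],1))
E
python3 - <<'E'
from h import *
import pickle
s0=pickle.load(open('top.pkl','rb')); bars(s0,195,305,215,295,.09)
s=snap('top','t2.png'); bars(s,195,305,215,295,.09); bars(s,426,487,212,303,.024)
E
```

```text
bar [195, 219, 84, 18, 1115] [586.5 217.2] [ 39.  220.2] 2.9
bar [215, 271, 76, 18, 997] [448.5 171.5] [ 34.5 197.1] 3.7
bar [215, 271, 76, 19, 1007] [447.2 171.6] [ 37.1 197.4] 3.7
bar [462, 224, 14, 70, 849] [ 513.8 -418.2] [ 34.1 193.6] 89.2
```

Emit:
{"method": "send_rows", "body": {
  "plan": "0 0 0.413 -0.118 0.975 0 1;0 0 0.413 -0.118 0.975 0 1;0 0 0.413 -0.118 0.975 0 1;0 0 0.413 -0.118 0.975 0 1;0 0 0.413 -0.118 0.975 0 1;0 0 0.413 -0.118 0.975 0 1;0 0 0.413 -0.118 0.975 0 1;0 0 0.413 -0.118 0.975 0 1;0 0 0.413 -0.118 0.975 0 1;0 0 0.413 -0.118 0.975 0 1"
}}

```text
time: 9.37
tcp_pos: [0.4499, 0.1696, 0.218]
ee_rot: [0.001, 0.687, 0.727, -0.0]
force: [-0.2, -1.4, 0.1]
width: 1.002
finger_force: 0.0
```

Emit:
{"method": "send_rows", "body": {
  "plan": "0 0 0 0 0 -0.1 1;0 0 0 0 0 -0.2 1;0 0 0 0 0 -0.3 1;0 0 0 0 0 -0.4 1;0 0 0 0 0 -0.46 1;0 0 0 0 0 -0.486 1;0 0 0 0 0 -0.486 1;0 0 0 0 0 -0.486 0.2;0 0 0 0 0 -0.486 0.2;0 0 0 0 0 -0.486 0.2"
}}

```text
time: 10.2
tcp_pos: [0.4503, 0.1722, 0.0738]
ee_rot: [0.001, 0.686, 0.728, 0.002]
force: [-0.7, -0.0, -0.2]
width: 0.608
finger_force: 0.0
```

Emit:
{"method": "send_rows", "body": {
  "plan": "0 0 0 0 0 0 0.2;0 0 0 0 0 0 0.2;0 0 0 0 0 0 0.2;0 0 0 0 0 0 0.2;0 0 0 0 0 0.05 0.2;0 0 0 0 0 0.1 0.2;0 0 0 0 0 0.2 0.2;0 0 0 0 0 0.3 0.2;0 0 0 0 0 0.4 0.2;0 0 0 0 0 0.486 0.2"
}}

```text
time: 11.03
tcp_pos: [0.4485, 0.1721, 0.2199]
ee_rot: [0.0, 0.685, 0.728, 0.0]
force: [1.2, 0.4, -1.5]
width: 0.404
finger_force: 61.5
```

Emit:
{"method": "send_rows", "body": {
  "plan": "0 0 -0.05 0.01 -0.1 0 0.2;0 0 -0.1 0.03 -0.2 0 0.2;0 0 -0.16 0.04 -0.32 0 0.2;0 0 -0.22 0.06 -0.45 0 0.2;0 0 -0.28 0.08 -0.58 0 0.2;0 0 -0.33 0.1 -0.7 0 0.2;0 0 -0.38 0.11 -0.82 0 0.2;0 0 -0.413 0.12 -0.9 0 0.2;0 0 -0.413 0.12 -0.9 0 0.2;0 0 -0.413 0.12 -0.9 0 0.2"
}}

```text
time: 11.87
tcp_pos: [0.484, -0.0996, 0.2179]
ee_rot: [-0.0, 0.921, 0.39, -0.0]
force: [-0.2, 0.9, -1.0]
width: 0.408
finger_force: 61.4
```

Emit:
{"method": "send_rows", "body": {
  "plan": "0 0 -0.05 0.01 -0.1 0 0.2;0 0 -0.1 0.03 -0.2 0 0.2;0 0 -0.16 0.04 -0.32 0 0.2;0 0 -0.22 0.06 -0.45 0 0.2;0 0 -0.28 0.08 -0.58 0 0.2;0 0 -0.33 0.1 -0.7 0 0.2;0 0 -0.38 0.11 -0.8 0 0.2;0 0 -0.413 0.117 -0.847 0 0.2;0 0 -0.413 0.117 -0.847 0 0.2;0 0 -0.413 0.117 -0.847 0 0.2"
}}

```text
time: 12.7
tcp_pos: [0.5202, -0.3505, 0.217]
ee_rot: [-0.001, 1.0, -0.009, -0.001]
force: [0.2, 1.1, -1.4]
width: 0.404
finger_force: 61.4
```

Emit:
{"method": "send_rows", "body": {
  "plan": "0 0 0 0 0 -0.1 0.2;0 0 0 0 0 -0.2 0.2;0 0 0 0 0 -0.3 0.2;0 0 0 0 0 -0.4 0.2;0 0 0 0 0 -0.5 0.2;0 0 0 0 0 -0.57 0.2;0 0 0 0 0 -0.62 0.2;0 0 0 0 0 -0.66 0.2;0 0 0 0 0 -0.69 0.2;0 0 0 0 0 -0.706 0.2"
}}

```text
time: 13.53
tcp_pos: [0.5208, -0.3487, 0.0078]
ee_rot: [-0.003, 1.0, -0.009, 0.0]
force: [-7.1, 11.8, 33.3]
width: 0.4
finger_force: 65.7
```

Emit:
{"method": "send_rows", "body": {
  "plan": "0 0 0 0 0 0 0.2;0 0 0 0 0 0 0.2;0 0 0 0 0 0 0.58;0 0 0 0 0 0 0.58;0 0 0 0 0 0 0.58;0 0 0 0 0 0 0.58;0 0 0 0 0 0.05 0.58;0 0 0 0 0 0.15 0.58;0 0 0 0 0 0.28 0.58;0 0 0 0 0 0.4 0.58"
}}

```text
time: 14.37
tcp_pos: [0.5192, -0.3522, 0.1283]
ee_rot: [0.0, 1.0, -0.011, -0.0]
force: [0.5, -0.8, 0.9]
width: 0.587
finger_force: 0.0
```

Emit:
{"method": "send_rows", "body": {
  "plan": "0 0 0.2 0.1 0.2 0.1 0.58;0 0 0.2 0.1 0.2 0.1 0.58;0 0 0.413 0.245 0.6 0.1 0.58;0 0 0.413 0.245 0.6 0.1 0.58;0 0 0.413 0.245 0.6 0.1 0.8;0 0 0.413 0.245 0.6 0.1 0.8;0 0 0.413 0.245 0.6 0.1 0.8;0 0 0.413 0.245 0.6 0.1 0.8;0 0 0.413 0.245 0.6 0.1 0.8;0 0 0.413 0.245 0.6 0.1 0.8"
}}

```text
time: 15.2
tcp_pos: [0.5928, -0.1734, 0.1568]
ee_rot: [0.001, 0.921, 0.39, 0.0]
force: [0.3, 0.0, -0.2]
width: 0.798
finger_force: 0.0
```

Run:
```python
from h import *
st=env.get_state()
s=snap('top','t3.png'); bars(s,426,487,212,303,.024)
w=snap('wrist','w3.png'); print({k:w[k] for k in w if k!='image'})
print(st['tcp_pos'],st['ee_rot'],env.get_state()['time'])
```

```text
bar [437, 223, 13, 71, 847] [ 515.1 -347.6] [ 33.8 195.9] 88.5
bar [462, 224, 14, 70, 849] [ 513.8 -418.2] [ 34.1 193.6] 89.2
{'fx': 371.64829954431775, 'fy': 371.64829954431775, 'cx': 323.76988746924667, 'cy': 240.87672237697723, 'tool_from_camera': array([[ 6.95769688e-04, -9.47265974e-01, -3.20447642e-01,
         8.19583839e-02],
       [ 9.99999725e-01,  7.41284804e-04, -2.00481287e-05,
        -7.37538513e-04],
       [ 2.56533878e-04, -3.20447540e-01,  9.47266229e-01,
        -1.42146767e-01],
       [ 0.00000000e+00,  0.00000000e+00,  0.00000000e+00,
         1.00000000e+00]])}
[ 0.59283477 -0.17342847  0.15683242] [5.04295062e-04 9.20887202e-01 3.89828814e-01 6.04229154e-05] 15.3
```

View pics/t3.png

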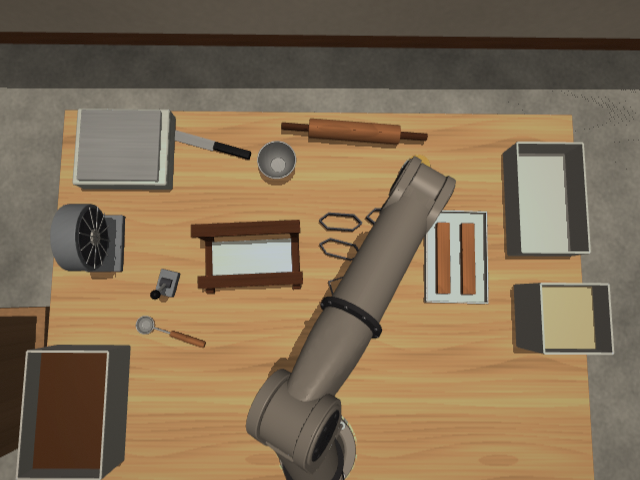

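View pics/w3.png

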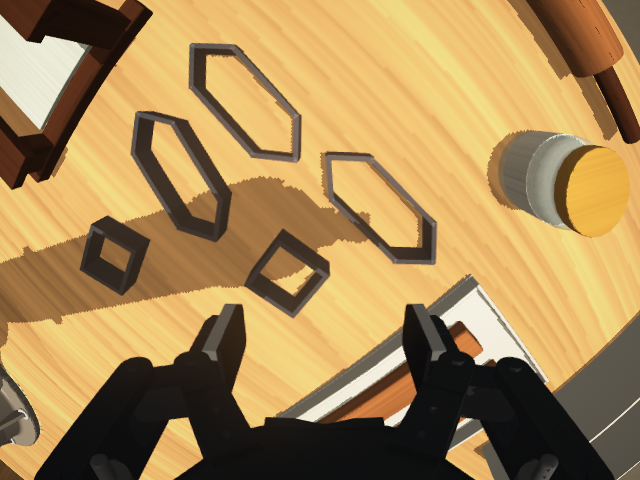

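Both bars lie side by side in the tray, at (443,258) and (468,258). The wrist view shows all 5 frames, and I'll use their tips to refine the boat centres.

```bash
cat >> h.py <<'E'
def wray(w,pos,q,u,v,z):
    d=np.array([u-w['cx'],v-w['cy']]);r=np.linalg.norm(d);th=r/w['fx'];c=np.r_[d/r*np.sin(th),np.cos(th)]
    T=w['tool_from_camera'];Q=R.from_quat(q,scalar_first=True).as_matrix()
    o=Q@T[:3,3]+pos;dd=Q@T[:3,:3]@c
    return o+dd*(z-o[2])/dd[2]
E
python3 - <<'E'
from h import *
w=env.snapshot('wrist'); st=env.get_state();p,q=st['tcp_pos'],st['ee_rot']
for n,pts in {'B1':[(325,153),(436,263)],'B1s':[(374,155),(395,263),(435,224),(328,190)],'B2':[(190,44),(300,161)],'B2s':[(237,46),(299,115),(250,155),(191,85)],'B3':[(137,112),(217,241)],'sqA':[(283,230),(247,271),(293,317),(329,270)],'sqB':[(105,217),(81,262),(124,295),(150,240)]}.items():
    P=np.array([wray(w,p,q,u,v,.03)[:2] for u,v in pts])*1000; d=P[1]-P[0]
    print(n,P.mean(0).round(1),np.linalg.norm(d).round(1),np.degrees(np.arctan2(d[1],d[0])).round(1), P.round(0).tolist())
E
```

```text
B1 [ 635.7 -193.4] 123.7 -87.7 [[633.0, -132.0], [638.0, -255.0]]
B1s [ 636.4 -192.4] 86.3 -120.7 [[658.0, -157.0], [614.0, -231.0], [658.0, -229.0], [616.0, -153.0]]
B2 [618.9 -62. ] 122.4 -92.5 [[622.0, -1.0], [616.0, -123.0]]
B2s [619.1 -61.7] 69.2 -93.9 [[644.0, -30.0], [639.0, -99.0], [593.0, -94.0], [600.0, -24.0]]
B3 [540.7 -62.2] 120.9 -104.2 [[556.0, -4.0], [526.0, -121.0]]
sqA [ 547.1 -178.6] 45.6 -175.7 [[570.0, -151.0], [525.0, -155.0], [521.0, -209.0], [572.0, -199.0]]
sqB [446.2 -61. ] 55.9 -175.8 [[468.0, -35.0], [412.0, -39.0], [421.0, -91.0], [484.0, -79.0]]
```

Emit:
{"method": "send_rows", "body": {
  "plan": "0 0 0.397 0.137 -0.063 0 0.75;0 0 0.397 0.137 -0.063 0 0.75;0 0 0.397 0.137 -0.063 0 0.75;0 0 0.397 0.137 -0.063 0 0.75;0 0 0.397 0.137 -0.063 -0.05 0.75;0 0 0.397 0.137 -0.063 -0.1 0.75;0 0 0.397 0.137 -0.063 -0.18 0.75;0 0 0.397 0.137 -0.063 -0.26 0.75;0 0 0.397 0.137 -0.063 -0.26 0.75;0 0 0.397 0.137 -0.063 -0.26 0.75"
}}

```text
time: 16.18
tcp_pos: [0.6329, -0.1908, 0.0767]
ee_rot: [-0.002, 0.698, 0.716, -0.001]
force: [0.1, 1.1, 0.6]
width: 0.751
finger_force: 0.0
```

Run:
```python
from h import *
st=env.get_state(); w=snap('wrist','w4.png'); print(st['tcp_pos'],st['ee_rot'])
```

```text
[ 0.63294395 -0.19078163  0.07670268] [-0.00168756  0.69759889  0.7164858  -0.00101825]
```

View pics/w4.png

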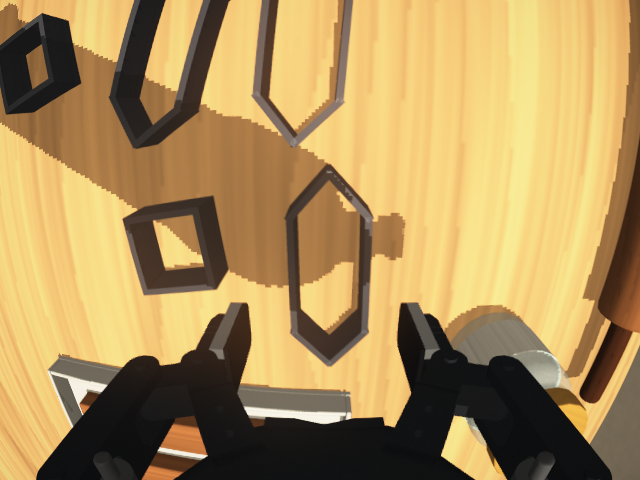

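The boat's tips are at (329,165) and (330,365), nearly aligned between the fingers. Next I'll get the exact centre.

Run:
```python
from h import *
w=env.snapshot('wrist'); st=env.get_state();p,q=st['tcp_pos'],st['ee_rot']
for pts in ([(329,165),(330,365)],[(286,215),(372,218),(291,333),(368,330)],[(124,219),(214,197),(146,294),(228,287)],[(254,96),(344,100)],[(293,146)]):
    P=np.array([wray(w,p,q,u,v,.03)[:2] for u,v in pts])*1000; print(P.mean(0).round(1),P.round(0).tolist())
print(p)
```

```text
[ 638.  -195.3] [[636.0, -133.0], [640.0, -258.0]]
[ 637.9 -196.3] [[613.0, -160.0], [660.0, -160.0], [616.0, -234.0], [663.0, -231.0]]
[ 548.  -182.7] [[516.0, -164.0], [574.0, -151.0], [523.0, -212.0], [579.0, -204.0]]
[619.3 -97.9] [[596.0, -97.0], [642.0, -99.0]]
[ 616.8 -123.1] [[617.0, -123.0]]
[ 0.63530587 -0.19174149  0.07976381]
```

Emit:
{"method": "send_rows", "body": {
  "plan": "0 0 0 0 0 -0.08 0.75;0 0 0 0 0 -0.16 0.75;0 0 0 0 0 -0.22 0.75;0 0 0 0 0 -0.24 0.75;0 0 0 0 0 -0.24 0.75;0 0 0 0 0 -0.24 0.3;0 0 0 0 0 -0.24 0.3;0 0 0 0 0 -0.24 0.3;0 0 0 0 0 -0.24 0.3;0 0 0 0 0 -0.24 0.3"
}}

```text
time: 17.12
tcp_pos: [0.6363, -0.1917, 0.0088]
ee_rot: [0.002, 0.697, 0.717, 0.001]
force: [-0.0, -0.4, 6.8]
width: 0.522
finger_force: 64.4
```

Emit:
{"method": "send_rows", "body": {
  "plan": "0 0 0 0 0 0 0.3;0 0 0 0 0 0 0.3;0 0 0 0 0 0.05 0.3;0 0 0 0 0 0.1 0.3;0 0 0 0 0 0.2 0.3;0 0 0 0 0 0.3 0.3;0 0 0 0 0 0.4 0.3;0 0 0 0 0 0.5 0.3;0 0 0 0 0 0.6 0.3;0 0 0 0 0 0.7 0.3"
}}

```text
time: 17.95
tcp_pos: [0.6339, -0.1907, 0.2178]
ee_rot: [-0.0, 0.697, 0.717, 0.0]
force: [0.2, -0.4, -0.6]
width: 0.526
finger_force: 63.6
```

Emit:
{"method": "send_rows", "body": {
  "plan": "0 0 0.05 -0.01 0.1 0 0.3;0 0 0.1 -0.03 0.2 0 0.3;0 0 0.16 -0.04 0.3 0 0.3;0 0 0.22 -0.06 0.42 0 0.3;0 0 0.28 -0.07 0.54 0 0.3;0 0 0.34 -0.09 0.65 0 0.3;0 0 0.38 -0.1 0.72 0 0.3;0 0 0.4 -0.1 0.75 0 0.3;0 0 0.4 -0.1 0.75 0 0.3;0 0 0.4 -0.1 0.75 0 0.3"
}}

```text
time: 18.78
tcp_pos: [0.6045, 0.0323, 0.2162]
ee_rot: [0.0, 0.364, 0.931, -0.001]
force: [-0.5, -0.9, -1.3]
width: 0.523
finger_force: 63.6
```

Emit:
{"method": "send_rows", "body": {
  "plan": "0 0 0.05 -0.01 0.1 0 0.3;0 0 0.1 -0.03 0.2 0 0.3;0 0 0.16 -0.04 0.3 0 0.3;0 0 0.22 -0.06 0.42 0 0.3;0 0 0.28 -0.07 0.54 0 0.3;0 0 0.34 -0.09 0.65 0 0.3;0 0 0.38 -0.098 0.72 0 0.3;0 0 0.398 -0.098 0.74 0 0.3;0 0 0.398 -0.098 0.74 0 0.3;0 0 0.398 -0.098 0.74 0 0.3"
}}

```text
time: 19.62
tcp_pos: [0.5766, 0.2521, 0.2159]
ee_rot: [0.0, -0.023, 1.0, -0.002]
force: [0.6, 0.5, -1.8]
width: 0.527
finger_force: 63.6
```

Emit:
{"method": "send_rows", "body": {
  "plan": "0 0 0 0 0 0 0.3;0 0 0 0 0 0 0.3;0 0 0 0 0 0 0.3;0 0 0 0 0 0 0.3;0 0 0 0 0 0 0.3;0 0 0 0 0 0 0.3;0 0 0 0 0 0 0.3;0 0 0 0 0 0 0.3;0 0 0 0 0 0 0.3;0 0 0 0 0 0 0.3"
}}

```text
time: 20.45
tcp_pos: [0.5749, 0.2562, 0.2162]
ee_rot: [0.0, -0.027, 1.0, -0.0]
force: [0.1, -0.5, -1.6]
width: 0.522
finger_force: 63.6
```

Run:
```python
from h import *
st=env.get_state(); w=snap('wrist','w5.png'); print(st['tcp_pos'],st['ee_rot'])
```

```text
[0.57492086 0.25618308 0.21615204] [ 8.14321690e-06 -2.67052220e-02  9.99643352e-01 -5.50427055e-06]
```

View pics/w5.png

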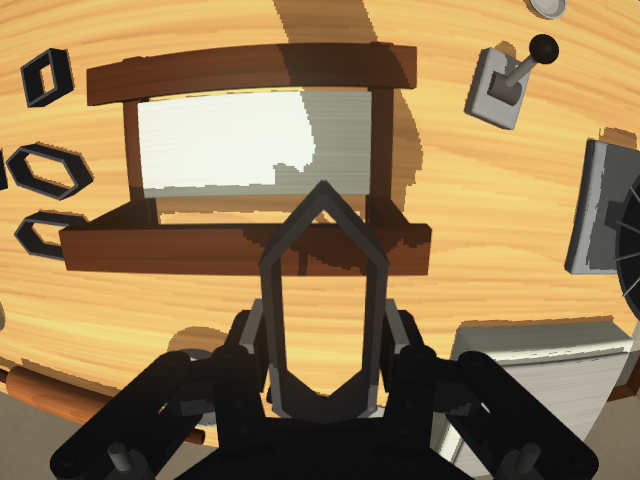

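The wrist view shows the high rail's top face from (60,231) to (432,226) and (67,270) to (428,275), with the boat crossways above it. The low rail corners are near (87,70) and (417,47).

Run:
```python
from h import *
w=env.snapshot('wrist'); st=env.get_state();p,q=st['tcp_pos'],st['ee_rot']; print(p)
f=lambda u,v,z:(wray(w,p,q,u,v,z)[:2]*1000).round(1)
for c in [(60,231),(67,270),(432,226),(428,275)]: print('high',c,f(*c,.13))
for c in [(87,70),(89,105),(416,47),(417,88)]: print('low',c,f(*c,.07))
print('tip',f(323,181,.237),'sh',f(261,263,.237),f(388,262,.237))
g=w['image']
for u in (150,220):
    print(u,[ (v,g[v,u].tolist()) for v in range(214,284,3)])
```

```text
[0.57491022 0.25617901 0.21616407]
high (60, 231) [571.7  51.1]
high (67, 270) [604.5  51.5]
high (432, 226) [554.5 326.7]
high (428, 275) [589.6 329.3]
low (87, 70) [443.3  42.9]
low (89, 105) [475.1  46.1]
low (416, 47) [427.6 319.7]
low (417, 88) [460.6 322.4]
tip [511.9 252.8] sh [542.1 232.3] [539.3 277.4]
150 [(214, [56, 42, 28]), (217, [57, 42, 28]), (220, [60, 42, 28]), (223, [63, 43, 28]), (226, [54, 38, 25]), (229, [76, 48, 30]), (232, [95, 55, 33]), (235, [98, 57, 32]), (238, [101, 58, 35]), (241, [106, 61, 35]), (244, [103, 59, 34]), (247, [102, 57, 33]), (250, [103, 58, 33]), (253, [100, 58, 33]), (256, [97, 55, 31]), (259, [92, 54, 30]), (262, [103, 58, 32]), (265, [102, 58, 32]), (268, [101, 57, 32]), (271, [100, 58, 32]), (274, [230, 174, 101]), (277, [240, 197, 116]), (280, [241, 200, 119]), (283, [240, 190, 111])]
220 [(214, [230, 177, 107]), (217, [233, 181, 110]), (220, [236, 187, 112]), (223, [145, 105, 64]), (226, [59, 45, 32]), (229, [93, 59, 38]), (232, [100, 62, 38]), (235, [103, 62, 38]), (238, [106, 62, 38]), (241, [110, 65, 39]), (244, [105, 62, 37]), (247, [102, 60, 36]), (250, [102, 59, 34]), (253, [100, 59, 35]), (256, [95, 56, 32]), (259, [95, 55, 32]), (262, [106, 62, 35]), (265, [106, 60, 33]), (268, [105, 59, 33]), (271, [102, 59, 34]), (274, [115, 69, 38]), (277, [241, 198, 117]), (280, [241, 195, 116]), (283, [237, 185, 109])]
```

Emit:
{"method": "send_rows", "body": {
  "plan": "0 0 0 0.003 0.003 -0.07 0.3;0 0 0 0.003 0.003 -0.13 0.3;0 0 0 0.003 0.003 -0.18 0.3;0 0 0 0.003 0.003 -0.22 0.3;0 0 0 0.003 0.003 -0.24 0.3;0 0 0 0.003 0.003 -0.25 0.3;0 0 0 0.003 0.003 -0.255 0.3;0 0 0 0.003 0.003 -0.255 0.3;0 0 0 0.003 0.003 -0.255 0.3;0 0 0 0.003 0.003 -0.255 0.3"
}}

```text
time: 21.38
tcp_pos: [0.5765, 0.2573, 0.1407]
ee_rot: [0.001, -0.027, 1.0, 0.0]
force: [0.4, 0.5, -1.3]
width: 0.523
finger_force: 63.6
```

Emit:
{"method": "send_rows", "body": {
  "plan": "0 0 0 0 0 0 0.3;0 0 0 0 0 0 0.3;0 0 0 0 0 0 0.62;0 0 0 0 0 0 0.62;0 0 0 0 0 0 0.62;0 0 0 0 0 0 0.62;0 0 0 0 0 0.05 0.62;0 0 0 0 0 0.13 0.62;0 0 0 0 0 0.25 0.62;0 0 0 0 0 0.25 0.62"
}}

```text
time: 22.22
tcp_pos: [0.5797, 0.2587, 0.2226]
ee_rot: [0.007, -0.027, 1.0, 0.003]
force: [1.3, -0.9, 2.5]
width: 0.622
finger_force: 0.0
```

Run:
```python
from h import *
st=env.get_state(); w=snap('wrist','w6.png'); print(st['tcp_pos'],st['ee_rot'])
```

```text
[0.57974254 0.25869295 0.22262223] [ 0.00652314 -0.02661819  0.99962035  0.00284176]
```

View pics/w6.png

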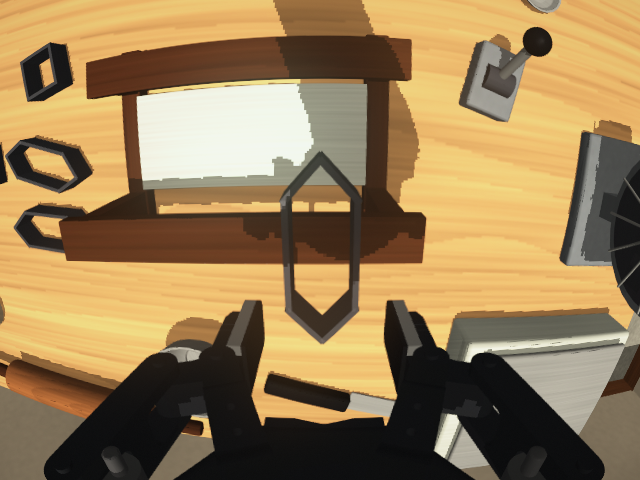

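The boat lies crossways on the high rail, with tips at (321,153) and (323,343). I'll check its centring.

Run:
```python
from h import *
w=env.snapshot('wrist'); p=np.array([.57974,.25869,.22262]);q=[.00652,-.02662,.99962,.00284]
f=lambda u,v,z:(wray(w,p,q,u,v,z)[:2]*1000).round(1)
print('tips',f(321,153,.16),f(323,343,.16),'sh',f(286,197,.16),f(359,196,.16),f(288,313,.16),f(359,311,.16))
for c in [(60,220),(66,259),(425,214),(422,263)]: print('high',f(*c,.13))
print(env.get_state()['tcp_pos'])
for i in range(1):
  s=snap('top','t6.png')
```

```text
tips [515.6 254.3] [637.9 261.9] sh [541.3 236. ] [538.6 276.9] [615.9 238.5] [612.1 283.4]
high [570.3  51.5]
high [603.4  50.9]
high [554.3 325.8]
high [589.7 328.8]
[0.5772105  0.25759702 0.21716719]
```

Centring is within about 1 mm. Now boat 2.

Emit:
{"method": "send_rows", "body": {
  "plan": "0 0 -0.42 0.072 -0.53 0 0.7;0 0 -0.42 0.072 -0.53 0 0.7;0 0 -0.42 0.072 -0.53 0 0.7;0 0 -0.42 0.072 -0.53 0 0.7;0 0 -0.42 0.072 -0.53 0 0.7;0 0 -0.42 0.072 -0.53 0 0.7;0 0 -0.42 0.072 -0.53 0 0.7;0 0 -0.42 0.072 -0.53 0 0.7;0 0 -0.42 0.072 -0.53 0 0.7;0 0 -0.42 0.072 -0.53 0 0.7"
}}

```text
time: 23.2
tcp_pos: [0.5969, 0.0982, 0.2137]
ee_rot: [-0.001, 0.382, 0.924, -0.001]
force: [0.3, 0.4, 0.2]
width: 0.699
finger_force: 0.0
```

Emit:
{"method": "send_rows", "body": {
  "plan": "0 0 -0.421 0.072 -0.532 0 0.7;0 0 -0.421 0.072 -0.532 0 0.7;0 0 -0.421 0.072 -0.532 0 0.7;0 0 -0.421 0.072 -0.532 0 0.7;0 0 -0.421 0.072 -0.532 0 0.7;0 0 -0.421 0.072 -0.532 -0.1 0.7;0 0 -0.421 0.072 -0.532 -0.2 0.7;0 0 -0.421 0.072 -0.532 -0.3 0.7;0 0 -0.421 0.072 -0.532 -0.4 0.7;0 0 -0.421 0.072 -0.532 -0.45 0.7"
}}

```text
time: 24.03
tcp_pos: [0.6161, -0.0605, 0.0751]
ee_rot: [-0.003, 0.727, 0.687, -0.002]
force: [-0.5, 0.9, 0.1]
width: 0.7
finger_force: 0.0
```

Emit:
{"method": "send_rows", "body": {
  "plan": "0 0 0 0 0 0 0.7;0 0 0 0 0 0 0.7;0 0 0 0 0 0 0.7;0 0 0 0 0 0 0.7;0 0 0 0 0 0 0.7;0 0 0 0 0 0 0.7;0 0 0 0 0 0 0.7;0 0 0 0 0 0 0.7;0 0 0 0 0 0 0.7;0 0 0 0 0 0 0.7"
}}

```text
time: 24.87
tcp_pos: [0.619, -0.0616, 0.0797]
ee_rot: [0.0, 0.727, 0.686, 0.0]
force: [0.4, 0.9, -1.6]
width: 0.701
finger_force: 0.0
```

```bash
cat >> h.py <<'E'
def frames(w,p,q,z=.03,vmax=392):
    m=(w['image'].max(2)<110).astype(np.uint8); m[vmax:]=0; m[300:,:260]=0; m[300:,392:]=0
    n,l,st,_=cv2.connectedComponentsWithStats(m)
    for i in range(1,n):
        if st[i,4]<600: continue
        P=np.argwhere(l==i)[:,::-1]; W=np.array([wray(w,p,q,u,v,z)[:2] for u,v in P],np.float32)*1000
        r=cv2.minAreaRect(W); print(st[i].tolist(),'c',np.round(r[0],1),np.round(r[1],1),round(r[2],1))
E
python3 - <<'E'
from h import *
st=env.get_state(); p,q=st['tcp_pos'],st['ee_rot']; w=snap('wrist','w7.png'); print(p,q)
w4=dict(w); w4['image']=cv2.imread('pics/w4.png'); frames(w4,np.array([.63294,-.19078,.0767]),[-.0017,.6976,.7165,-.001])
print('now'); frames(w,p,q)
E
```

```text
[ 0.61904336 -0.06156085  0.07971935] [2.77850544e-05 7.27254711e-01 6.86367675e-01 2.11850928e-05]
[109, 0, 121, 149, 7912] c [541.1 -79.4] [88.2 56.6] 75.7
[260, 0, 37, 138, 1079] c [602.7 -81.9] [15.1 73.8] 9.2
[0, 13, 81, 102, 5454] c [446.4 -60.8] [70.3 60.8] 16.4
[599, 137, 41, 163, 2412] c [ 845.1 -153. ] [116.2  26.1] 86.2
[284, 165, 88, 198, 5083] c [ 634.9 -191.7] [ 46.1 121. ] 3.2
[123, 196, 105, 94, 5355] c [ 546. -179.] [59.5 53.8] 8.3
now
[0, 0, 311, 136, 20692] c [511.9  90.3] [ 99.5 214.4] 88.0
[531, 0, 75, 51, 933] c [771.1  79.8] [15.4 59.4] 59.0
[600, 0, 40, 49, 1429] c [819.8  92.7] [53.3 33. ] 14.6
[280, 156, 87, 201, 5091] c [618.1 -59.1] [122.8  46.2] 86.7
[158, 167, 89, 133, 5014] c [548.4 -40.1] [86.7 51.2] 76.4
[614, 192, 26, 108, 1284] c [838.6 -67.8] [29.4 89.7] 17.2
[25, 218, 93, 82, 4149] c [446.5 -54.4] [73.8 49.6] 15.8
```

Emit:
{"method": "send_rows", "body": {
  "plan": "0 0 0 0 0.006 -0.08 0.7;0 0 0 0 0.006 -0.16 0.7;0 0 0 0 0.006 -0.21 0.7;0 0 0 0 0.006 -0.235 0.7;0 0 0 0 0.006 -0.235 0.7;0 0 0 0 0.006 -0.235 0.3;0 0 0 0 0.006 -0.235 0.3;0 0 0 0 0.006 -0.235 0.3;0 0 0 0 0.006 -0.235 0.3;0 0 0 0 0.006 -0.235 0.3"
}}

```text
time: 25.75
tcp_pos: [0.6198, -0.0599, 0.0102]
ee_rot: [0.001, 0.727, 0.686, 0.001]
force: [0.2, -0.1, 1.5]
width: 0.525
finger_force: 63.7
```

Emit:
{"method": "send_rows", "body": {
  "plan": "0 0 0 0 0 0 0.3;0 0 0 0 0 0 0.3;0 0 0 0 0 0.05 0.3;0 0 0 0 0 0.1 0.3;0 0 0 0 0 0.2 0.3;0 0 0 0 0 0.3 0.3;0 0 0 0 0 0.4 0.3;0 0 0 0 0 0.5 0.3;0 0 0 0 0 0.6 0.3;0 0 0 0 0 0.69 0.3"
}}

```text
time: 26.58
tcp_pos: [0.6188, -0.0598, 0.2177]
ee_rot: [0.0, 0.727, 0.686, 0.0]
force: [-0.2, -0.9, -1.4]
width: 0.525
finger_force: 63.5
```

Emit:
{"method": "send_rows", "body": {
  "plan": "0 0 0.06 -0.01 0.06 0 0.3;0 0 0.12 -0.02 0.12 0 0.3;0 0 0.18 -0.03 0.18 0 0.3;0 0 0.24 -0.04 0.24 0 0.3;0 0 0.3 -0.05 0.3 0 0.3;0 0 0.36 -0.06 0.36 0 0.3;0 0 0.4 -0.066 0.4 0 0.3;0 0 0.42 -0.066 0.415 0 0.3;0 0 0.42 -0.066 0.415 0 0.3;0 0 0.42 -0.066 0.415 0 0.3"
}}

```text
time: 27.42
tcp_pos: [0.5989, 0.0646, 0.2157]
ee_rot: [-0.0, 0.385, 0.923, -0.0]
force: [-0.5, 0.1, -0.2]
width: 0.519
finger_force: 63.5
```

Emit:
{"method": "send_rows", "body": {
  "plan": "0 0 0.06 -0.01 0.06 0 0.3;0 0 0.12 -0.02 0.12 0 0.3;0 0 0.18 -0.03 0.18 0 0.3;0 0 0.24 -0.04 0.24 0 0.3;0 0 0.3 -0.05 0.3 0 0.3;0 0 0.36 -0.06 0.36 0 0.3;0 0 0.4 -0.066 0.4 0 0.3;0 0 0.421 -0.066 0.414 0 0.3;0 0 0.421 -0.066 0.414 0 0.3;0 0 0.421 -0.066 0.414 0 0.3"
}}

```text
time: 28.25
tcp_pos: [0.5797, 0.1875, 0.2159]
ee_rot: [-0.0, -0.025, 1.0, -0.001]
force: [0.2, -0.1, -0.4]
width: 0.524
finger_force: 63.5
```

Emit:
{"method": "send_rows", "body": {
  "plan": "0 0 0 0 0 0 0.3;0 0 0 0 0 0 0.3;0 0 0 0 0 0 0.3;0 0 0 0 0 0 0.3;0 0 0 0 0 -0.03 0.3;0 0 0 0 0 -0.07 0.3;0 0 0 0 0 -0.1 0.3;0 0 0 0 0 -0.12 0.3;0 0 0 0 0 -0.13 0.3;0 0 0 0 0 -0.13 0.3"
}}

```text
time: 29.08
tcp_pos: [0.5788, 0.1887, 0.176]
ee_rot: [-0.001, -0.027, 1.0, -0.0]
force: [0.9, 0.0, -1.3]
width: 0.522
finger_force: 63.5
```

Emit:
{"method": "send_rows", "body": {
  "plan": "0 0 0 0 0 -0.03 0.3;0 0 0 0 0 -0.06 0.3;0 0 0 0 0 -0.09 0.3;0 0 0 0 0 -0.11 0.3;0 0 0 0 0 -0.12 0.3;0 0 0 0 0 -0.125 0.3;0 0 0 0 0 -0.125 0.3;0 0 0 0 0 -0.125 0.3;0 0 0 0 0 -0.125 0.3;0 0 0 0 0 -0.125 0.3"
}}

```text
time: 29.92
tcp_pos: [0.5793, 0.1889, 0.1401]
ee_rot: [-0.0, -0.027, 1.0, 0.0]
force: [-3.0, -0.1, 4.2]
width: 0.522
finger_force: 63.9
```

Emit:
{"method": "send_rows", "body": {
  "plan": "0 0 0 0 0 0 0.6;0 0 0 0 0 0 0.6;0 0 0 0 0 0 0.6;0 0 0 0 0 0 0.6;0 0 0 0 0 0.04 0.6;0 0 0 0 0 0.1 0.6;0 0 0 0 0 0.18 0.6;0 0 0 0 0 0.25 0.6;0 0 0 0 0 0.25 0.6;0 0 0 0 0 0.25 0.6"
}}

```text
time: 30.75
tcp_pos: [0.5806, 0.1892, 0.2161]
ee_rot: [0.002, -0.027, 1.0, 0.001]
force: [-0.4, 0.5, -1.2]
width: 0.601
finger_force: 0.0
```

Emit:
{"method": "send_rows", "body": {
  "plan": "0 0 -0.469 -0.064 -0.418 0 0.7;0 0 -0.469 -0.064 -0.418 0 0.7;0 0 -0.469 -0.064 -0.418 0 0.7;0 0 -0.469 -0.064 -0.418 0 0.7;0 0 -0.469 -0.064 -0.418 0 0.7;0 0 -0.469 -0.064 -0.418 0 0.7;0 0 -0.469 -0.064 -0.418 0 0.7;0 0 -0.469 -0.064 -0.418 0 0.7;0 0 -0.469 -0.064 -0.418 0 0.7;0 0 -0.469 -0.064 -0.418 0 0.7"
}}

```text
time: 31.58
tcp_pos: [0.5595, 0.0635, 0.2133]
ee_rot: [-0.001, 0.427, 0.904, -0.001]
force: [0.3, -0.3, 0.2]
width: 0.702
finger_force: 0.0
```

Emit:
{"method": "send_rows", "body": {
  "plan": "0 0 -0.468 -0.063 -0.418 0 0.7;0 0 -0.468 -0.063 -0.418 0 0.7;0 0 -0.468 -0.063 -0.418 0 0.7;0 0 -0.468 -0.063 -0.418 0 0.7;0 0 -0.468 -0.063 -0.418 0 0.7;0 0 -0.468 -0.063 -0.418 -0.1 0.7;0 0 -0.468 -0.063 -0.418 -0.2 0.7;0 0 -0.468 -0.063 -0.418 -0.3 0.7;0 0 -0.468 -0.063 -0.418 -0.4 0.7;0 0 -0.468 -0.063 -0.418 -0.45 0.7"
}}

```text
time: 32.42
tcp_pos: [0.5382, -0.0612, 0.0754]
ee_rot: [-0.002, 0.789, 0.614, -0.003]
force: [-0.1, 0.5, 0.4]
width: 0.702
finger_force: 0.0
```

Emit:
{"method": "send_rows", "body": {
  "plan": "0 0 0 0 0 0 0.7;0 0 0 0 0 0 0.7;0 0 0 0 0 0 0.7;0 0 0 0 0 0 0.7;0 0 0 0 0 0 0.7;0 0 0 0 0 0 0.7;0 0 0 0 0 0 0.7;0 0 0 0 0 0 0.7;0 0 0 0 0 0 0.7;0 0 0 0 0 0 0.7"
}}

```text
time: 33.25
tcp_pos: [0.5413, -0.0619, 0.0797]
ee_rot: [0.0, 0.79, 0.613, 0.0]
force: [-0.1, 0.1, -0.2]
width: 0.7
finger_force: 0.0
```

Run:
```python
from h import *
st=env.get_state(); p,q=st['tcp_pos'],st['ee_rot']; w=snap('wrist','w8.png'); print(p,q)
frames(w,p,q)
```

```text
[ 0.54134397 -0.06186794  0.07974346] [1.96246243e-05 7.89708877e-01 6.13481775e-01 2.95243634e-05]
[35, 0, 370, 154, 18403] c [492.9  68. ] [100.8 230.2] 67.5
[279, 157, 87, 199, 4737] c [540.6 -59.3] [121.5  45.8] 76.5
[113, 236, 110, 64, 3034] c [441.6 -51.8] [65.3 44.8] 16.7
[321, 359, 71, 33, 1606] c [ 543.4 -140.8] [28.1 48.1] 74.0
```

Emit:
{"method": "send_rows", "body": {
  "plan": "0 0 0 0 0.007 -0.08 0.7;0 0 0 0 0.007 -0.16 0.7;0 0 0 0 0.007 -0.21 0.7;0 0 0 0 0.007 -0.235 0.7;0 0 0 0 0.007 -0.235 0.7;0 0 0 0 0.007 -0.235 0.3;0 0 0 0 0.007 -0.235 0.3;0 0 0 0 0.007 -0.235 0.3;0 0 0 0 0.007 -0.235 0.3;0 0 0 0 0.007 -0.235 0.3"
}}

```text
time: 34.13
tcp_pos: [0.5422, -0.0599, 0.0101]
ee_rot: [0.001, 0.79, 0.613, 0.001]
force: [0.0, -0.3, 1.6]
width: 0.518
finger_force: 63.1
```

Emit:
{"method": "send_rows", "body": {
  "plan": "0 0 0 0 0 0 0.3;0 0 0 0 0 0 0.3;0 0 0 0 0 0.05 0.3;0 0 0 0 0 0.1 0.3;0 0 0 0 0 0.2 0.3;0 0 0 0 0 0.3 0.3;0 0 0 0 0 0.4 0.3;0 0 0 0 0 0.5 0.3;0 0 0 0 0 0.6 0.3;0 0 0 0 0 0.69 0.3"
}}

```text
time: 34.97
tcp_pos: [0.5411, -0.0598, 0.2177]
ee_rot: [0.0, 0.79, 0.613, 0.0]
force: [1.3, -0.1, -1.1]
width: 0.519
finger_force: 62.8
```

Emit:
{"method": "send_rows", "body": {
  "plan": "0 0 0.06 0.01 0.04 0 0.3;0 0 0.12 0.02 0.08 0 0.3;0 0 0.18 0.03 0.12 0 0.3;0 0 0.24 0.04 0.16 0 0.3;0 0 0.3 0.05 0.2 0 0.3;0 0 0.36 0.06 0.24 0 0.3;0 0 0.42 0.07 0.28 0 0.3;0 0 0.469 0.07 0.3 0 0.3;0 0 0.469 0.07 0.3 0 0.3;0 0 0.469 0.07 0.3 0 0.3"
}}

```text
time: 35.8
tcp_pos: [0.5619, 0.0303, 0.2156]
ee_rot: [-0.001, 0.428, 0.904, -0.0]
force: [0.4, -0.2, -0.5]
width: 0.526
finger_force: 62.8
```

Emit:
{"method": "send_rows", "body": {
  "plan": "0 0 0.06 0.01 0.04 0 0.3;0 0 0.12 0.02 0.08 0 0.3;0 0 0.18 0.03 0.12 0 0.3;0 0 0.24 0.04 0.16 0 0.3;0 0 0.3 0.05 0.2 0 0.3;0 0 0.36 0.06 0.24 0 0.3;0 0 0.42 0.069 0.28 0 0.3;0 0 0.468 0.069 0.303 0 0.3;0 0 0.468 0.069 0.303 0 0.3;0 0 0.468 0.069 0.303 0 0.3"
}}

```text
time: 36.63
tcp_pos: [0.5829, 0.1201, 0.2158]
ee_rot: [-0.0, -0.024, 1.0, -0.001]
force: [-0.2, -0.7, -1.1]
width: 0.524
finger_force: 62.8
```

Emit:
{"method": "send_rows", "body": {
  "plan": "0 0 0 0 0 0 0.3;0 0 0 0 0 0 0.3;0 0 0 0 0 0 0.3;0 0 0 0 0 0 0.3;0 0 0 0 0 -0.03 0.3;0 0 0 0 0 -0.07 0.3;0 0 0 0 0 -0.1 0.3;0 0 0 0 0 -0.12 0.3;0 0 0 0 0 -0.13 0.3;0 0 0 0 0 -0.13 0.3"
}}

```text
time: 37.47
tcp_pos: [0.5824, 0.121, 0.176]
ee_rot: [-0.001, -0.027, 1.0, -0.0]
force: [0.4, -0.5, -0.7]
width: 0.523
finger_force: 62.8
```

Emit:
{"method": "send_rows", "body": {
  "plan": "0 0 0 0 0 -0.03 0.3;0 0 0 0 0 -0.06 0.3;0 0 0 0 0 -0.09 0.3;0 0 0 0 0 -0.11 0.3;0 0 0 0 0 -0.12 0.3;0 0 0 0 0 -0.125 0.3;0 0 0 0 0 -0.125 0.3;0 0 0 0 0 -0.125 0.3;0 0 0 0 0 -0.125 0.3;0 0 0 0 0 -0.125 0.3"
}}

```text
time: 38.3
tcp_pos: [0.5829, 0.1211, 0.1401]
ee_rot: [-0.0, -0.027, 1.0, 0.0]
force: [-2.7, -0.3, 4.8]
width: 0.524
finger_force: 63.2
```

Emit:
{"method": "send_rows", "body": {
  "plan": "0 0 0 0 0 0 0.6;0 0 0 0 0 0 0.6;0 0 0 0 0 0 0.6;0 0 0 0 0 0 0.6;0 0 0 0 0 0.04 0.6;0 0 0 0 0 0.1 0.6;0 0 0 0 0 0.18 0.6;0 0 0 0 0 0.25 0.6;0 0 0 0 0 0.25 0.6;0 0 0 0 0 0.25 0.6"
}}

```text
time: 39.13
tcp_pos: [0.5842, 0.1213, 0.2161]
ee_rot: [0.002, -0.027, 1.0, 0.0]
force: [1.1, -0.3, -0.4]
width: 0.601
finger_force: 0.0
```

Run:
```python
from h import *
st=env.get_state(); p,q=st['tcp_pos'],st['ee_rot']; w=snap('wrist','w9.png'); print(p,q)
```

```text
[0.58419328 0.12131529 0.21609191] [ 1.85921307e-03 -2.66439159e-02  9.99643188e-01  3.75177394e-04]
```

View pics/w9.png

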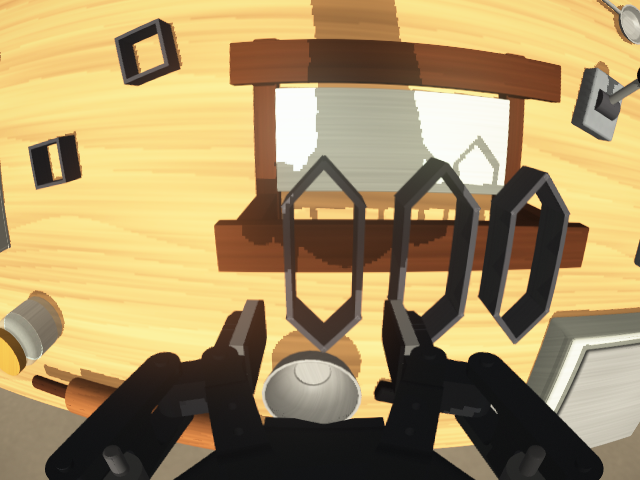

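All three boats are evenly spaced across the rail, with tips at (323,157), (437,160) and (530,167). Now square A.

Emit:
{"method": "send_rows", "body": {
  "plan": "0 0 -0.37 -0.06 -0.5 0 0.6;0 0 -0.37 -0.06 -0.5 0 0.75;0 0 -0.37 -0.06 -0.5 0 0.75;0 0 -0.37 -0.06 -0.5 0 0.75;0 0 -0.37 -0.06 -0.5 0 0.75;0 0 -0.37 -0.06 -0.5 0 0.75;0 0 -0.37 -0.06 -0.5 0 0.75;0 0 -0.37 -0.06 -0.5 0 0.75;0 0 -0.37 -0.06 -0.5 0 0.75;0 0 -0.37 -0.06 -0.5 0 0.75"
}}

```text
time: 40.02
tcp_pos: [0.5648, -0.0282, 0.2141]
ee_rot: [-0.001, 0.335, 0.942, -0.0]
force: [0.5, -0.2, 0.3]
width: 0.751
finger_force: 0.0
```

Emit:
{"method": "send_rows", "body": {
  "plan": "0 0 -0.37 -0.061 -0.5 0 0.75;0 0 -0.37 -0.061 -0.5 0 0.75;0 0 -0.37 -0.061 -0.5 0 0.75;0 0 -0.37 -0.061 -0.5 0 0.75;0 0 -0.37 -0.061 -0.5 0 0.75;0 0 -0.37 -0.061 -0.5 -0.1 0.75;0 0 -0.37 -0.061 -0.5 -0.2 0.75;0 0 -0.37 -0.061 -0.5 -0.3 0.75;0 0 -0.37 -0.061 -0.5 -0.4 0.75;0 0 -0.37 -0.061 -0.5 -0.45 0.75"
}}

```text
time: 40.85
tcp_pos: [0.5444, -0.1772, 0.0756]
ee_rot: [-0.003, 0.654, 0.757, -0.001]
force: [-0.4, 0.8, -0.3]
width: 0.751
finger_force: 0.0
```

Emit:
{"method": "send_rows", "body": {
  "plan": "0 0 0 0 0 0 0.75;0 0 0 0 0 0 0.75;0 0 0 0 0 0 0.75;0 0 0 0 0 0 0.75;0 0 0 0 0 0 0.75;0 0 0 0 0 0 0.75;0 0 0 0 0 0 0.75;0 0 0 0 0 0 0.75;0 0 0 0 0 0 0.75;0 0 0 0 0 0 0.75"
}}

```text
time: 41.68
tcp_pos: [0.5468, -0.1789, 0.0797]
ee_rot: [0.0, 0.654, 0.756, 0.0]
force: [0.6, 0.5, 0.1]
width: 0.752
finger_force: 0.0
```

Run:
```python
from h import *
st=env.get_state(); p,q=st['tcp_pos'],st['ee_rot']; w=snap('wrist','w10.png'); print(p,q)
frames(w,p,q)
s=snap('top','t10.png'); bars(s,426,487,212,303,.024)
```

```text
[ 0.54676921 -0.17888549  0.07974315] [6.49213417e-05 6.54368729e-01 7.56175615e-01 4.21610797e-05]
[112, 0, 104, 92, 5613] c [439.3 -60.1] [57.9 55.4] 16.3
[268, 219, 92, 94, 5216] c [ 540.2 -178. ] [50.1 57. ] 8.5
bar [435, 218, 13, 66, 618] [ 535.6 -342.5] [ 33.3 183.4] 88.7
bar [462, 224, 14, 70, 850] [ 513.8 -418.2] [ 34.1 193.6] 89.2
```

Emit:
{"method": "send_rows", "body": {
  "plan": "0 0 0 -0.022 -0.007 -0.03 0.75;0 0 0 -0.022 -0.007 -0.1 0.75;0 0 0 -0.022 -0.007 -0.18 0.75;0 0 0 -0.022 -0.007 -0.235 0.75;0 0 0 -0.022 -0.007 -0.235 0.75;0 0 0 -0.022 -0.007 -0.235 0.35;0 0 0 -0.022 -0.007 -0.235 0.35;0 0 0 -0.022 -0.007 -0.235 0.35;0 0 0 -0.022 -0.007 -0.235 0.35;0 0 0 -0.022 -0.007 -0.235 0.35"
}}

```text
time: 42.62
tcp_pos: [0.5408, -0.1812, 0.0101]
ee_rot: [0.001, 0.654, 0.756, 0.0]
force: [0.0, -0.8, -0.5]
width: 0.57
finger_force: 64.0
```

Emit:
{"method": "send_rows", "body": {
  "plan": "0 0 0 0 0 0 0.35;0 0 0 0 0 0 0.35;0 0 0 0 0 0.05 0.35;0 0 0 0 0 0.1 0.35;0 0 0 0 0 0.2 0.35;0 0 0 0 0 0.3 0.35;0 0 0 0 0 0.4 0.35;0 0 0 0 0 0.5 0.35;0 0 0 0 0 0.6 0.35;0 0 0 0 0 0.6 0.35"
}}

```text
time: 43.45
tcp_pos: [0.5441, -0.183, 0.1963]
ee_rot: [0.006, 0.654, 0.756, 0.003]
force: [-0.1, -1.2, 0.1]
width: 0.569
finger_force: 64.2
```

Emit:
{"method": "send_rows", "body": {
  "plan": "0 0 -0.02 -0.015 0.06 0 0.35;0 0 -0.045 -0.035 0.15 0 0.35;0 0 -0.045 -0.06 0.26 0 0.35;0 0 -0.045 -0.085 0.37 0 0.35;0 0 -0.045 -0.11 0.48 0 0.35;0 0 -0.045 -0.135 0.58 0 0.35;0 0 -0.045 -0.15 0.66 0 0.35;0 0 -0.045 -0.15 0.66 0 0.35;0 0 -0.045 -0.15 0.66 0 0.35;0 0 -0.045 -0.15 0.66 0 0.35"
}}

```text
time: 44.28
tcp_pos: [0.4951, 0.016, 0.189]
ee_rot: [0.0, 0.688, 0.726, -0.0]
force: [0.4, 0.2, -0.5]
width: 0.572
finger_force: 64.1
```

Emit:
{"method": "send_rows", "body": {
  "plan": "0 0 0 -0.015 0.06 0 0.35;0 0 0 -0.035 0.15 0 0.35;0 0 0 -0.06 0.26 0 0.35;0 0 0 -0.085 0.37 0 0.35;0 0 0 -0.11 0.48 0 0.35;0 0 0 -0.135 0.58 0 0.35;0 0 0 -0.154 0.668 0 0.35;0 0 0 -0.154 0.668 0 0.35;0 0 0 -0.154 0.668 0 0.35;0 0 0 -0.154 0.668 0 0.35"
}}

```text
time: 45.12
tcp_pos: [0.45, 0.2151, 0.189]
ee_rot: [0.001, 0.689, 0.725, -0.0]
force: [1.2, -1.0, -0.9]
width: 0.57
finger_force: 64.1
```

Emit:
{"method": "send_rows", "body": {
  "plan": "0 0 0 0 0 -0.03 0.35;0 0 0 0 0 -0.08 0.35;0 0 0 0 0 -0.14 0.35;0 0 0 0 0 -0.2 0.35;0 0 0 0 0 -0.26 0.35;0 0 0 0 0 -0.31 0.35;0 0 0 0 0 -0.34 0.35;0 0 0 0 0 -0.355 0.35;0 0 0 0 0 -0.365 0.35;0 0 0 0 0 -0.365 0.35"
}}

```text
time: 45.95
tcp_pos: [0.4496, 0.2167, 0.08]
ee_rot: [0.0, 0.688, 0.725, 0.0]
force: [-0.1, 0.1, -0.7]
width: 0.57
finger_force: 64.2
```

Emit:
{"method": "send_rows", "body": {
  "plan": "0 0 0 0 0 -0.006 0.35;0 0 0 0 0 -0.006 0.35;0 0 0 0 0 -0.006 0.72;0 0 0 0 0 -0.006 0.72;0 0 0 0 0 -0.006 0.72;0 0 0 0 0 0.03 0.72;0 0 0 0 0 0.1 0.72;0 0 0 0 0 0.2 0.72;0 0 0 0 0 0.3 0.72;0 0 0 0 0 0.37 0.72"
}}

```text
time: 46.78
tcp_pos: [0.4501, 0.2178, 0.1942]
ee_rot: [0.001, 0.688, 0.726, 0.002]
force: [1.2, 0.1, 0.6]
width: 0.718
finger_force: 0.0
```

Emit:
{"method": "send_rows", "body": {
  "plan": "0 0 0.1165 -0.03 -0.925 0 0.75;0 0 0.1165 -0.03 -0.925 0 0.75;0 0 0.1165 -0.03 -0.925 0 0.75;0 0 0.1165 -0.03 -0.925 0 0.75;0 0 0.1165 -0.03 -0.925 0 0.75;0 0 0.1165 -0.03 -0.925 0 0.75;0 0 0.1165 -0.03 -0.925 0 0.75;0 0 0.1165 -0.03 -0.925 -0.12 0.75;0 0 0.1165 -0.03 -0.925 -0.24 0.75;0 0 0.1165 -0.03 -0.925 -0.365 0.75"
}}

```text
time: 47.62
tcp_pos: [0.4416, -0.061, 0.0818]
ee_rot: [0.002, 0.6, 0.8, 0.002]
force: [0.5, 1.4, -0.1]
width: 0.748
finger_force: 0.0
```

Emit:
{"method": "send_rows", "body": {
  "plan": "0 0 0 0 0 0 0.75;0 0 0 0 0 0 0.75;0 0 0 0 0 0 0.75;0 0 0 0 0 0 0.75;0 0 0 0 0 0 0.75;0 0 0 0 0 0 0.75;0 0 0 0 0 0 0.75;0 0 0 0 0 0 0.75;0 0 0 0 0 0 0.75;0 0 0 0 0 0 0.75"
}}

```text
time: 48.45
tcp_pos: [0.4399, -0.0601, 0.0813]
ee_rot: [0.0, 0.599, 0.801, 0.0]
force: [-0.1, 0.6, -0.1]
width: 0.751
finger_force: 0.0
```

Run:
```python
from h import *
st=env.get_state(); p,q=st['tcp_pos'],st['ee_rot']; w=snap('wrist','w11.png'); print(p,q)
frames(w,p,q)
s=snap('top','t11.png'); bars(s,426,487,205,303,.024)
```

```text
[ 0.43994113 -0.06006455  0.08125178] [2.78235785e-05 5.98676264e-01 8.00991091e-01 4.85132719e-05]
[360, 0, 280, 172, 16532] c [525.   85.1] [202.3  71.1] 4.2
[271, 209, 92, 94, 5114] c [433.4 -54.1] [50.  56.2] 16.6
bar [435, 213, 13, 71, 850] [ 542.7 -342.6] [ 33.3 197.6] 88.7
bar [462, 224, 14, 70, 849] [ 513.8 -418.2] [ 34.1 193.6] 89.2
```

View pics/t11.png

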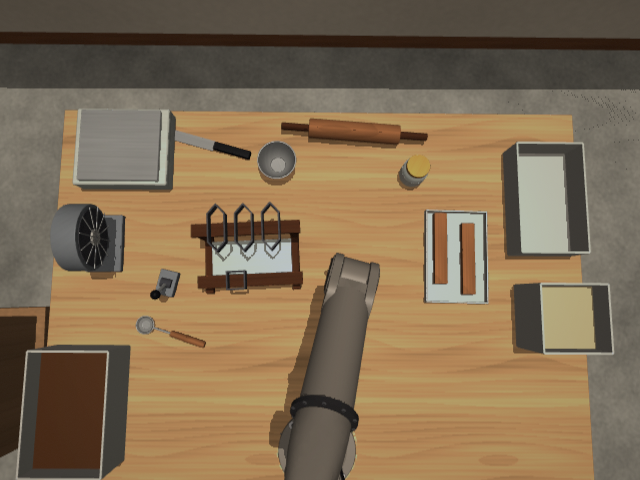

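Bar 2 has been knocked about 28 mm toward the tray's far wall; it's now at (441,249). I'll fix it after the last square and before the fan. Now picking square B.

Emit:
{"method": "send_rows", "body": {
  "plan": "0 0 0 -0.019 0.012 -0.03 0.75;0 0 0 -0.019 0.012 -0.1 0.75;0 0 0 -0.019 0.012 -0.18 0.75;0 0 0 -0.019 0.012 -0.24 0.75;0 0 0 -0.019 0.012 -0.24 0.75;0 0 0 -0.019 0.012 -0.24 0.35;0 0 0 -0.019 0.012 -0.24 0.35;0 0 0 -0.019 0.012 -0.24 0.35;0 0 0 -0.019 0.012 -0.24 0.35;0 0 0 -0.019 0.012 -0.24 0.35"
}}

```text
time: 49.38
tcp_pos: [0.435, -0.0565, 0.0099]
ee_rot: [0.001, 0.599, 0.801, 0.001]
force: [-0.3, 0.2, -1.4]
width: 0.574
finger_force: 62.4
```

Emit:
{"method": "send_rows", "body": {
  "plan": "0 0 0 0 0 0 0.35;0 0 0 0 0 0 0.35;0 0 0 0 0 0.05 0.35;0 0 0 0 0 0.1 0.35;0 0 0 0 0 0.2 0.35;0 0 0 0 0 0.3 0.35;0 0 0 0 0 0.4 0.35;0 0 0 0 0 0.5 0.35;0 0 0 0 0 0.6 0.35;0 0 0 0 0 0.6 0.35"
}}

```text
time: 50.22
tcp_pos: [0.4385, -0.0572, 0.195]
ee_rot: [0.005, 0.599, 0.801, 0.004]
force: [0.6, 0.1, -1.0]
width: 0.569
finger_force: 62.6
```

Emit:
{"method": "send_rows", "body": {
  "plan": "0 0 -0.02 0.005 0.06 0 0.35;0 0 -0.06 0.015 0.15 0 0.35;0 0 -0.1165 0.025 0.26 0 0.35;0 0 -0.1165 0.035 0.37 0 0.35;0 0 -0.1165 0.045 0.48 0 0.35;0 0 -0.1165 0.055 0.58 0 0.35;0 0 -0.1165 0.06 0.65 0 0.35;0 0 -0.1165 0.062 0.679 0 0.35;0 0 -0.1165 0.062 0.679 0 0.35;0 0 -0.1165 0.062 0.679 0 0.35"
}}

```text
time: 51.05
tcp_pos: [0.4526, 0.1457, 0.1886]
ee_rot: [0.0, 0.688, 0.726, -0.001]
force: [0.2, -0.1, -0.0]
width: 0.573
finger_force: 62.5
```

Emit:
{"method": "send_rows", "body": {
  "plan": "0 0 0 0 0 -0.03 0.35;0 0 0 0 0 -0.08 0.35;0 0 0 0 0 -0.14 0.35;0 0 0 0 0 -0.2 0.35;0 0 0 0 0 -0.26 0.35;0 0 0 0 0 -0.31 0.35;0 0 0 0 0 -0.34 0.35;0 0 0 0 0 -0.355 0.35;0 0 0 0 0 -0.367 0.35;0 0 0 0 0 -0.367 0.35"
}}

```text
time: 51.88
tcp_pos: [0.4534, 0.1462, 0.0798]
ee_rot: [0.0, 0.688, 0.725, 0.0]
force: [0.0, -0.3, -1.5]
width: 0.57
finger_force: 62.5
```

Emit:
{"method": "send_rows", "body": {
  "plan": "0 0 0 0 0 -0.006 0.35;0 0 0 0 0 -0.006 0.35;0 0 0 0 0 -0.006 0.72;0 0 0 0 0 -0.006 0.72;0 0 0 0 0 -0.006 0.72;0 0 0 0 0 0.03 0.72;0 0 0 0 0 0.1 0.72;0 0 0 0 0 0.2 0.72;0 0 0 0 0 0.3 0.72;0 0 0 0 0 0.37 0.72"
}}

```text
time: 52.72
tcp_pos: [0.4539, 0.1475, 0.1925]
ee_rot: [0.001, 0.688, 0.726, 0.001]
force: [0.7, 0.0, -0.2]
width: 0.72
finger_force: 0.0
```

Emit:
{"method": "send_rows", "body": {
  "plan": "0 0 -0.412 0.157 -0.82 0.03 0.62;0 0 -0.412 0.157 -0.82 0.03 0.62;0 0 -0.412 0.157 -0.82 0.03 0.62;0 0 -0.412 0.157 -0.82 0.03 0.62;0 0 -0.412 0.157 -0.82 0.03 0.62;0 0 -0.412 0.157 -0.82 0.03 0.62;0 0 -0.412 0.157 -0.82 0.03 0.62;0 0 -0.412 0.157 -0.82 0.03 0.62;0 0 -0.412 0.157 -0.82 0.03 0.62;0 0 -0.412 0.157 -0.82 0.03 0.62"
}}

```text
time: 53.55
tcp_pos: [0.5, -0.0969, 0.1987]
ee_rot: [-0.001, 0.92, 0.392, -0.0]
force: [-0.8, -0.4, 1.1]
width: 0.621
finger_force: 0.0
```

Emit:
{"method": "send_rows", "body": {
  "plan": "0 0 -0.411 0.157 -0.827 0 0.62;0 0 -0.411 0.157 -0.827 0 0.62;0 0 -0.411 0.157 -0.827 0 0.62;0 0 -0.411 0.157 -0.827 0 0.62;0 0 -0.411 0.157 -0.827 0 0.62;0 0 -0.411 0.157 -0.827 0 0.62;0 0 -0.411 0.157 -0.827 0 0.62;0 0 -0.411 0.157 -0.827 -0.1 0.58;0 0 -0.411 0.157 -0.827 -0.2 0.58;0 0 -0.411 0.157 -0.827 -0.3 0.58"
}}

```text
time: 54.38
tcp_pos: [0.5486, -0.345, 0.1078]
ee_rot: [-0.001, 1.0, -0.008, 0.001]
force: [0.4, -0.4, -0.5]
width: 0.579
finger_force: 0.0
```

Emit:
{"method": "send_rows", "body": {
  "plan": "0 0 0 0 0 0 0.58;0 0 0 0 0 0 0.58;0 0 0 0 0 0 0.58;0 0 0 0 0 0 0.58;0 0 0 0 0 0 0.58;0 0 0 0 0 0 0.58;0 0 0 0 0 0 0.58;0 0 0 0 0 0 0.58;0 0 0 0 0 0 0.58;0 0 0 0 0 0 0.58"
}}

```text
time: 55.22
tcp_pos: [0.547, -0.3469, 0.1091]
ee_rot: [0.0, 1.0, -0.011, 0.0]
force: [-0.7, -1.2, -0.7]
width: 0.58
finger_force: 0.0
```

Run:
```python
from h import *
st=env.get_state(); w=snap('wrist','w12.png'); print(st['tcp_pos'],st['ee_rot'])
```

```text
[ 0.54704476 -0.34688688  0.10913119] [ 2.75588644e-06  9.99944333e-01 -1.05512870e-02  1.81496424e-05]
```

View pics/w12.png

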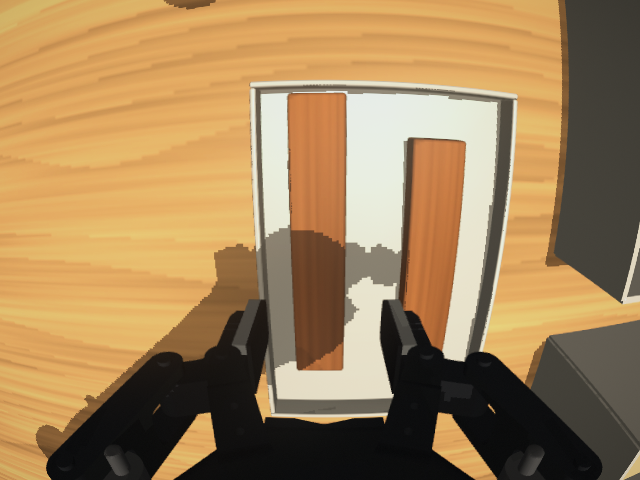

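Bar 2 lies flat with its far end against the tray's far wall, spanning (288..346, 95..370), about 28 mm out of step with bar 1. I'll check the finger clearance before straightening it.

Run:
```python
from h import *
w=env.snapshot('wrist'); st=env.get_state();p,q=st['tcp_pos'],st['ee_rot'];print(p)
g=w['image']
for v in (210,290): print(v,[(u,g[v,u].tolist()) for u in range(250,300,2)])
f=lambda u,v:(wray(w,p,q,u,v,.024)[:2]*1000).round(1)
for c in [(288,95),(346,95),(297,370),(343,370),(292,210),(346,210),(260,95),(408,139),(466,143),(402,290),(500,100)]: print(c,f(*c))
```

```text
[ 0.54695099 -0.34691065  0.10900352]
210 [(250, [232, 188, 113]), (252, [230, 186, 113]), (254, [225, 213, 188]), (256, [233, 234, 216]), (258, [198, 187, 163]), (260, [102, 91, 77]), (262, [101, 91, 75]), (264, [214, 214, 190]), (266, [233, 233, 214]), (268, [233, 233, 215]), (270, [233, 234, 215]), (272, [233, 234, 215]), (274, [233, 234, 215]), (276, [232, 234, 215]), (278, [232, 234, 215]), (280, [232, 234, 216]), (282, [232, 234, 216]), (284, [232, 234, 216]), (286, [232, 234, 216]), (288, [226, 228, 205]), (290, [154, 97, 57]), (292, [191, 120, 69]), (294, [197, 124, 71]), (296, [197, 124, 70]), (298, [202, 126, 72])]
290 [(250, [129, 92, 53]), (252, [129, 92, 54]), (254, [129, 92, 53]), (256, [129, 92, 54]), (258, [126, 104, 79]), (260, [134, 125, 108]), (262, [130, 122, 106]), (264, [80, 74, 62]), (266, [81, 74, 63]), (268, [111, 103, 89]), (270, [133, 125, 108]), (272, [133, 125, 108]), (274, [133, 124, 108]), (276, [132, 124, 108]), (278, [133, 125, 108]), (280, [132, 124, 108]), (282, [132, 125, 108]), (284, [133, 124, 108]), (286, [132, 124, 108]), (288, [132, 124, 108]), (290, [133, 125, 108]), (292, [109, 94, 78]), (294, [101, 63, 37]), (296, [104, 63, 37]), (298, [104, 63, 37])]
(288, 95) [ 644.3 -327.4]
(346, 95) [ 643.4 -362.1]
(297, 370) [ 447.4 -324.2]
(343, 370) [ 446.8 -359.5]
(292, 210) [ 572.6 -327.3]
(346, 210) [ 571.9 -361.3]
(260, 95) [ 645.2 -310.4]
(408, 139) [ 616.6 -400. ]
(466, 143) [ 615.4 -438.6]
(402, 290) [ 514.7 -400.2]
(500, 100) [ 645.  -462.3]
```

Emit:
{"method": "send_rows", "body": {
  "plan": "0 0 0 0 0.009 0 0.49;0 0 0 0 0.009 -0.05 0.49;0 0 0 0 0.009 -0.12 0.49;0 0 0 0 0.009 -0.18 0.49;0 0 0 0 0.009 -0.23 0.49;0 0 0 0 0.009 -0.26 0.49;0 0 0 0 0.009 -0.28 0.49;0 0 0 0 0.009 -0.29 0.49;0 0 0 0 0.009 -0.3 0.49;0 0 0 0 0.009 -0.3 0.49"
}}

```text
time: 56.15
tcp_pos: [0.5472, -0.3444, 0.0193]
ee_rot: [0.0, 1.0, -0.011, 0.0]
force: [-0.2, -0.3, -0.4]
width: 0.49
finger_force: 0.0
```

Emit:
{"method": "send_rows", "body": {
  "plan": "0 0 0 0 0 -0.01 0.49;0 0 0 0 0 -0.017 0.49;0 0 0 0 0 -0.017 0.2;0 0 0 0 0 -0.017 0.2;0 0 0 0 0 -0.017 0.2;0 0 0 0 0 -0.017 0.2;0 0 0 0 0 0.005 0.2;0 0 0 0 0 0.013 0.2;0 0 0 0 0 0.013 0.2;0 0 0 0 0 0.013 0.2"
}}

```text
time: 56.98
tcp_pos: [0.5471, -0.3442, 0.0232]
ee_rot: [0.0, 1.0, -0.011, 0.0]
force: [0.4, 0.4, -1.1]
width: 0.398
finger_force: 61.4
```

Emit:
{"method": "send_rows", "body": {
  "plan": "0 0 0 -0.02 -0.005 0 0.2;0 0 0 -0.05 -0.01 0 0.2;0 0 0 -0.08 -0.02 0 0.2;0 0 0 -0.09 -0.02 0 0.2;0 0 0 -0.09 -0.02 0 0.2;0 0 0 -0.09 -0.02 -0.01 0.2;0 0 0 -0.09 -0.02 -0.02 0.2;0 0 0 -0.09 -0.02 -0.028 0.2;0 0 0 -0.09 -0.02 -0.028 0.2;0 0 0 -0.09 -0.02 -0.028 0.2"
}}

```text
time: 57.82
tcp_pos: [0.5205, -0.3498, 0.0143]
ee_rot: [-0.0, 1.0, -0.01, 0.0]
force: [0.9, 0.1, -0.9]
width: 0.399
finger_force: 61.4
```

Emit:
{"method": "send_rows", "body": {
  "plan": "0 0 0 0 0 0 0.2;0 0 0 0 0 0 0.53;0 0 0 0 0 0 0.53;0 0 0 0 0 0 0.53;0 0 0 0 0 0 0.53;0 0 0 0 0 0.04 0.53;0 0 0 0 0 0.12 0.53;0 0 0 0 0 0.25 0.53;0 0 0 0 0 0.38 0.53;0 0 0 0 0 0.5 0.53"
}}

```text
time: 58.65
tcp_pos: [0.5198, -0.3505, 0.1676]
ee_rot: [0.001, 1.0, -0.011, 0.0]
force: [0.1, 0.0, -0.5]
width: 0.529
finger_force: 0.0
```

Emit:
{"method": "send_rows", "body": {
  "plan": "0 0 0.49 -0.178 0.877 0.12 0;0 0 0.49 -0.178 0.877 0.12 0;0 0 0.49 -0.178 0.877 0.12 0;0 0 0.49 -0.178 0.877 0.12 0;0 0 0.49 -0.178 0.877 0.12 0;0 0 0.49 -0.178 0.877 0.12 0;0 0 0.49 -0.178 0.877 0.12 0;0 0 0.49 -0.178 0.877 0.12 0;0 0 0.49 -0.178 0.877 0.12 0;0 0 0.49 -0.178 0.877 0.12 0"
}}

```text
time: 59.48
tcp_pos: [0.4667, -0.0879, 0.2014]
ee_rot: [0.0, 0.888, 0.46, 0.001]
force: [-1.1, 0.5, -0.0]
width: -0.002
finger_force: 0.0
```

Emit:
{"method": "send_rows", "body": {
  "plan": "0 0 0.49 -0.178 0.877 0 0;0 0 0.49 -0.178 0.877 0 0;0 0 0.49 -0.178 0.877 0 0;0 0 0.49 -0.178 0.877 0 0;0 0 0.49 -0.178 0.877 0 0;0 0 0.49 -0.178 0.877 0 0;0 0 0.49 -0.178 0.877 0 0;0 0 0.49 -0.178 0.877 0 0;0 0 0.49 -0.178 0.877 0 0;0 0 0.49 -0.178 0.877 0 0"
}}

```text
time: 60.32
tcp_pos: [0.4141, 0.1742, 0.2006]
ee_rot: [0.0, 0.569, 0.822, -0.0]
force: [-0.1, -0.8, -0.8]
width: 0.003
finger_force: 0.0
```

Emit:
{"method": "send_rows", "body": {
  "plan": "0 0 0.495 -0.178 0.877 0 0;0 0 0.495 -0.178 0.877 0 0;0 0 0.495 -0.178 0.877 0 0;0 0 0.495 -0.178 0.877 0 0;0 0 0.495 -0.178 0.877 0 0;0 0 0.495 -0.178 0.877 0 0;0 0 0.495 -0.178 0.877 0 0;0 0 0.495 -0.178 0.877 0 0;0 0 0.495 -0.178 0.877 0 0;0 0 0.495 -0.178 0.877 0 0"
}}

```text
time: 61.15
tcp_pos: [0.362, 0.4371, 0.2003]
ee_rot: [0.001, 0.111, 0.994, -0.001]
force: [0.1, -0.2, -0.1]
width: -0.001
finger_force: 0.0
```

Run:
```python
from h import *
st=env.get_state(); print(st['tcp_pos'],st['ee_rot'],st['joints'].round(2))
s=snap('top','t13.png'); bars(s,426,487,205,303,.024)
im=s['image']
a=cv2.resize(im[195:310,140:320],None,fx=3.5,fy=3.5,interpolation=cv2.INTER_CUBIC); b=cv2.resize(im[200:315,420:495],None,fx=2,fy=2)
c=np.zeros((a.shape[0],a.shape[1]+b.shape[1],3),np.uint8); c[:,:a.shape[1]]=a; c[:b.shape[0],a.shape[1]:]=b
cv2.imwrite('pics/c13.png',c[:,:,::-1]); print(c.shape)
```

```text
[0.36197279 0.4370758  0.20028455] [ 5.32121541e-04  1.10747870e-01  9.93848041e-01 -8.34937973e-04] [-0.96  0.36  0.07  1.51 -0.02  1.26  0.46]
bar [437, 223, 13, 70, 857] [ 516.1 -347.6] [ 33.8 193.9] 88.5
bar [462, 224, 14, 70, 850] [ 513.8 -418.3] [ 34.1 193.6] 89.2
(402, 780, 3)
```

View pics/c13.png

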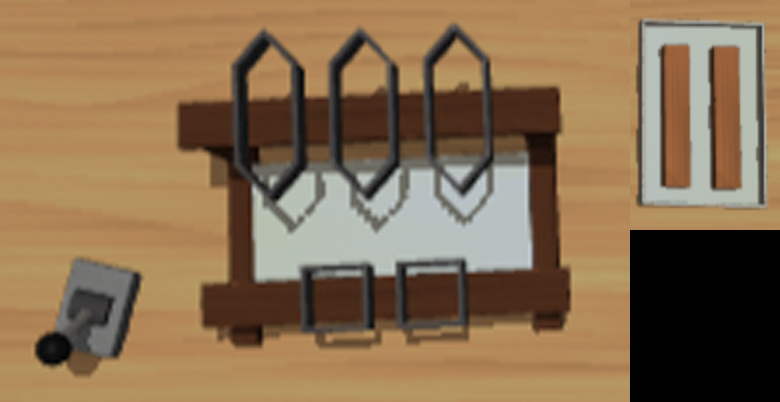

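The bars are straight in the tray again and the boats look even. The squares look offset from the low rail's middle: rim v 263..330 against rail v 283..328. I'll quantify that.

Run:
```python
from h import *
import pickle
s=pickle.load(open('top.pkl','rb')); P=lambda u,v,z: ray(s,u/3.5+140-.35,v/3.5+195-.35,z)[:2]*1000
im=cv2.imread('pics/t13.png')[195:310,140:320]
for u in (56,62,86,96,108,122,128): print(u,[(v+195,int(im[v,u].max())) for v in range(70,98)])
d=np.array([-.053,.9986]);n=np.array([.9986,.053])
for nm,pts,z in [('lowL',[(202,284),(202,328)],.07),('lowR',[(568,269),(568,313)],.07),('sq1',[(302,265),(374,263),(304,331),(374,328)],.1),('sq2',[(397,263),(466,260),(399,328),(466,325)],.1),('b1',[(265,30),(272,199)],.16),('b2',[(361,28),(367,198)],.16),('b3',[(456,25),(462,193)],.16),('hL',[(180,103),(180,148)],.13),('hR',[(559,87),(559,134)],.13)]:
    c=np.mean([P(*a,z) for a in pts],0); print(nm,c.round(1),'n',(n@c).round(1),'t',(d@c).round(1))
```

```text
56 [(265, 178), (266, 180), (267, 181), (268, 181), (269, 181), (270, 180), (271, 181), (272, 180), (273, 181), (274, 181), (275, 181), (276, 181), (277, 181), (278, 181), (279, 181), (280, 181), (281, 180), (282, 181), (283, 180), (284, 180), (285, 180), (286, 180), (287, 180), (288, 181), (289, 180), (290, 180), (291, 177), (292, 175)]
62 [(265, 178), (266, 180), (267, 180), (268, 181), (269, 181), (270, 181), (271, 181), (272, 181), (273, 181), (274, 181), (275, 154), (276, 96), (277, 77), (278, 76), (279, 72), (280, 74), (281, 76), (282, 75), (283, 73), (284, 73), (285, 71), (286, 72), (287, 72), (288, 83), (289, 105), (290, 116), (291, 112), (292, 145)]
86 [(265, 192), (266, 192), (267, 192), (268, 192), (269, 192), (270, 169), (271, 111), (272, 79), (273, 83), (274, 80), (275, 72), (276, 70), (277, 70), (278, 70), (279, 70), (280, 69), (281, 71), (282, 71), (283, 70), (284, 70), (285, 70), (286, 71), (287, 70), (288, 72), (289, 79), (290, 138), (291, 181), (292, 180)]
96 [(265, 192), (266, 192), (267, 192), (268, 192), (269, 192), (270, 153), (271, 61), (272, 135), (273, 153), 
[... 788 characters left out ...]
 81), (287, 85), (288, 81), (289, 141), (290, 153), (291, 107), (292, 147)]
128 [(265, 192), (266, 192), (267, 193), (268, 169), (269, 111), (270, 88), (271, 152), (272, 151), (273, 76), (274, 72), (275, 74), (276, 71), (277, 68), (278, 70), (279, 73), (280, 75), (281, 76), (282, 75), (283, 73), (284, 73), (285, 83), (286, 89), (287, 75), (288, 132), (289, 154), (290, 108), (291, 107), (292, 146)]
lowL [441.5 321.1] n 457.9 t 297.3
lowR [454.7  43.4] n 456.4 t 19.2
sq1 [448.3 212.5] n 459.0 t 188.4
sq2 [450.8 143.2] n 457.8 t 119.1
b1 [576.  255.2] n 588.7 t 224.3
b2 [577.6 187.2] n 586.7 t 156.4
b3 [580.9 119.6] n 586.5 t 88.7
hL [571.4 326.2] n 587.9 t 295.5
hR [584.5  49.4] n 586.3 t 18.4
```

Squares and boats are centred to within about 2 mm, with gaps of about 22 mm (boats) and 19 mm (squares). Now the lever.

Emit:
{"method": "send_rows", "body": {
  "plan": "0 0 0 0 0 -0.1 0;0 0 0 0 0 -0.2 0;0 0 0 0 0 -0.3 0;0 0 0 0 0 -0.38 0;0 0 0 0 0 -0.42 0;0 0 0 0 0 -0.427 0;0 0 0 0 0 -0.427 0;0 0 0 0 0 -0.427 0;0 0 0 0 0 -0.427 0;0 0 0 0 0 -0.427 0"
}}

```text
time: 62.03
tcp_pos: [0.3608, 0.4399, 0.0741]
ee_rot: [0.001, 0.107, 0.994, 0.001]
force: [0.3, 0.7, 0.0]
width: -0.003
finger_force: 0.0
```

Emit:
{"method": "send_rows", "body": {
  "plan": "0 0 0 0.03 -0.007 0 0;0 0 0 0.06 -0.013 0 0;0 0 0 0.09 -0.02 0 0;0 0 0 0.12 -0.026 0 0;0 0 0 0.15 -0.033 0 0;0 0 0 0.18 -0.04 0 0;0 0 0 0.21 -0.046 0 0;0 0 0 0.24 -0.053 0 0;0 0 0 0.265 -0.058 0 0;0 0 0 0.287 -0.063 0 0"
}}

```text
time: 62.87
tcp_pos: [0.447, 0.4196, 0.072]
ee_rot: [-0.0, 0.107, 0.994, -0.0]
force: [0.1, 0.8, -0.7]
width: 0.0
finger_force: 0.6
```

Emit:
{"method": "send_rows", "body": {
  "plan": "0 0 0 0.007 -0.001 0 0;0 0 0 0.013 -0.003 0 0;0 0 0 0.02 -0.004 0 0;0 0 0 0.02 -0.004 0 0;0 0 0 0.027 -0.006 0 0;0 0 0 0.027 -0.006 0 0;0 0 0 0.027 -0.006 0 0;0 0 0 0.027 -0.006 0 0;0 0 0 0.027 -0.006 0 0;0 0 0 0.027 -0.006 0 0"
}}

```text
time: 63.7
tcp_pos: [0.4536, 0.4188, 0.0725]
ee_rot: [-0.0, 0.106, 0.994, 0.0]
force: [-1.9, 0.7, -1.0]
width: -0.002
finger_force: 0.9
```

Emit:
{"method": "send_rows", "body": {
  "plan": "0 0 0 0.006 -0.001 0 0;0 0 0 0.012 -0.002 0 0;0 0 0 0.018 -0.004 0 0;0 0 0 0.018 -0.004 0 0;0 0 0 0.018 -0.004 0 0;0 0 0 0.018 -0.004 0 0;0 0 0 0.018 -0.004 0 0;0 0 0 0.018 -0.004 0 0;0 0 0 0.018 -0.004 0 0;0 0 0 0.018 -0.004 0 0"
}}

```text
time: 64.53
tcp_pos: [0.4539, 0.4188, 0.0723]
ee_rot: [-0.004, 0.105, 0.994, -0.0]
force: [-9.8, 1.1, 4.3]
width: -0.002
finger_force: 4.8
```

Run:
```python
from h import *
st=env.get_state(); w=snap('wrist','w14.png'); snap('side','s14.png'); print(st['tcp_pos'],st['ee_rot'],st['force'])
```

```text
[0.45391463 0.4187954  0.0723105 ] [-4.45804514e-03  1.04690050e-01  9.94494784e-01 -4.93282662e-04] [-9.83037636  1.09687009  4.2859405 ]
```

The lever is at its stop: the TCP stopped advancing and the force rose to about 10 N. Now backing off and checking.

Emit:
{"method": "send_rows", "body": {
  "plan": "0 0 0 -0.03 0.007 0 0;0 0 0 -0.1 0.022 0 0;0 0 0 -0.2 0.044 0 0;0 0 0 -0.2 0.044 0 0;0 0 0 -0.2 0.044 0.1 0;0 0 0 -0.2 0.044 0.2 0;0 0 0 -0.2 0.044 0.3 0;0 0 0 -0.2 0.044 0.4 0;0 0 0 -0.3 0.15 0.45 0;0 0 0 -0.35 0.2 0.45 0"
}}

```text
time: 65.47
tcp_pos: [0.3574, 0.4799, 0.2131]
ee_rot: [0.003, 0.108, 0.994, 0.005]
force: [-1.1, 0.8, 0.9]
width: -0.001
finger_force: 0.0
```

Emit:
{"method": "send_rows", "body": {
  "plan": "0 0 0 -0.3 0.15 0 0;0 0 0 -0.3 0.15 0 0;0 0 0 -0.3 0.15 0 0;0 0 0 -0.3 0.15 0 0;0 0 0 -0.3 0.15 0 0;0 0 0 -0.3 0.15 0 0;0 0 0 -0.3 0.15 0 0;0 0 0 -0.3 0.15 0 0;0 0 0 -0.3 0.15 0 0;0 0 0 -0.3 0.15 0 0"
}}

```text
time: 66.3
tcp_pos: [0.2655, 0.5217, 0.2074]
ee_rot: [0.0, 0.107, 0.994, -0.0]
force: [-0.3, 0.4, -0.2]
width: 0.002
finger_force: 0.0
```

Run:
```python
from h import *
s=snap('top','t15.png'); bars(s,426,487,205,303,.024); z=snap('side','s15.png')
a=cv2.resize(s['image'][140:310,130:500],(740,340)); b=cv2.resize(z['image'][150:300,120:340],(381,260)); b2=z['image'][180:440,300:620]
r=np.zeros((600,740,3),np.uint8); r[:340]=a; r[340:,:381]=b; r[340:,381:701]=b2
cv2.imwrite('pics/c15.png',r[:,:,::-1])
```

```text
bar [437, 223, 13, 70, 857] [ 516.1 -347.6] [ 33.8 193.9] 88.5
bar [462, 224, 14, 70, 847] [ 513.8 -418.3] [ 34.  193.6] 89.2
```

View pics/c15.png

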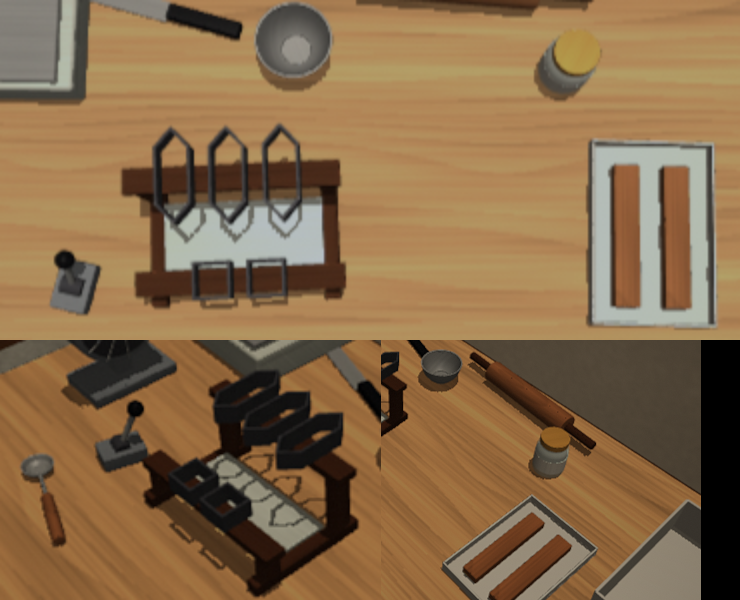

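Everything is in place and the ball is at the +x side of the block, near full-image (162.5,269.5). I'll verify the lever's travel numerically, then hand in.

Run:
```python
from h import *
import pickle
s=pickle.load(open('top.pkl','rb'))
def ball(f):
    im=cv2.imread(f)[...]; m=(im.max(2)<45); k=np.zeros_like(m);k[255:305,145:185]=m[255:305,145:185]
    p=np.argwhere(k).mean(0); return ray(s,p[1],p[0],.083)[:2]*1000
a,b=ball('pics/top0.png'),ball('pics/t15.png'); print(a,b,np.linalg.norm(b-a)) # full travel 67
if np.linalg.norm(b-a)>63: env.close_job(); print('closed')
```

```text
[420.21574977 406.42383914] [458.29916225 397.98372734] 39.00745817742143
```

Run:
```python
from h import *
import pickle
s=pickle.load(open('top.pkl','rb'))
def ball(f):
    im=cv2.imread(f)[255:305,145:185].max(2).astype(np.uint8)
    m=(im<40).astype(np.uint8); n,l,st,c=cv2.connectedComponentsWithStats(m)
    print(f,[(st[i].tolist(),c[i].round(1).tolist()) for i in range(1,n)])
    i=1+np.argmax(st[1:,4]); return ray(s,c[i][0]+145,c[i][1]+255,.083)[:2]*1000
a,b=ball('pics/top0.png'),ball('pics/t15.png'); print(a,b,np.linalg.norm(b-a))
```

```text
pics/top0.png [([30, 19, 5, 16, 16], [31.8, 26.5]), ([26, 25, 1, 3, 3], [26.0, 26.0]), ([25, 29, 1, 3, 3], [25.0, 30.0]), ([6, 35, 10, 9, 64], [10.2, 39.2]), ([28, 36, 2, 5, 5], [28.6, 38.0])]
pics/t15.png [([13, 11, 9, 9, 64], [17.1, 14.7]), ([33, 19, 2, 5, 5], [33.4, 21.0]), ([22, 24, 1, 1, 1], [22.0, 24.0]), ([32, 25, 1, 3, 3], [32.0, 26.0]), ([26, 26, 1, 2, 2], [26.0, 26.5]), ([25, 29, 1, 3, 3], [25.0, 30.0]), ([30, 29, 2, 6, 6], [30.5, 31.5]), ([28, 36, 2, 5, 5], [28.6, 38.0])]
[408.86434428 426.84558695] [473.0293486  411.64043866] 65.94197687353955
```

```bash
python3 -c "
from cell import env
print(env.close_job())"
```

```text
the job is handed in; nothing more can be done
None
```

The job is handed in: both bars lie flat side by side in the tray, three boats are on the high rail, two squares are on the low rail, and the fan lever was pushed to its stop last. Bar 2 was knocked aside mid-run, so I straightened it after the squares were placed and before touching the lever.

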